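Check a deck frame for square with a slide rule

ROBOT

A 6-joint arm with a two-finger parallel gripper is mounted at the origin on the work surface. World frame = base frame: x ahead of the robot, y to its left, z up, the work surface at z = 0. Lengths are in m, angles in rad, forces in N, time in s.
With the tool pointing down it reaches from about 0.3 to 1 m from the base axis. Payload 5.1 kg.
Tool frame: the origin (TCP) lies on the centre line of the jaws, within the pads' length; the fingertips stand 14 mm ahead of it and the grasp point (between the pads) lies 5 mm behind it; y points along the fingers, z is the direction in which the jaws open and shut, and the axes are right-handed (so a half turn about y gives the same grasp; the last joint's range is limited). The gripper opens to 95 mm and grips with 3 to 60 N. Pads are 20 mm wide; open, the fingers measure 119 mm over their backs; the gripper's body (75 mm by 180 mm) begins 59 mm behind the grasp point.
Start: joints at [1.078, 0.124, 1.65, -0, 1.367, -0.083], TCP at [0.259, 0.596, 0.205] pointing down, gripper open.
Joint ranges: [-2.61, 2.61], [-1.02, 2.33], [0.03, 2.71], [-1.35, 4.49], [0.32, 2.68], [-2.91, 2.91]. Speed limits (rad/s): [2.57, 2.57, 3.14, 3.14, 3.14, 3.14].

INTERFACE

Orientations are given as [roll, pitch, yaw] about the fixed x, y, z axes, in that order (R = Rz(yaw) Ry(pitch) Rx(roll)).
In Python, from plant import arm gives the robot as it stands.
- The arm moves only by the tool move_arm, never from a script. Its argument "plan" is a list of rows, each an object with "gripper": the gripper command: -1 is fully open, 1 is shut, values between are in proportion; "slide": the shift along the tool's x, y, z in mm, a list of three; "twist": the turn about the tool's y in degrees. In form: [{"gripper": gripper, "slide": [x, y, z], "twist": twist}, ...]. A call has exactly 8 rows; each row shifts and turns the commanded pose from where the row before left it, along the tool's axes as they then stand; what a row does not reach is not made up. A row lasts 1/8 s, in which the tool goes at most 62.5 mm and 10.7 degrees, less where a joint would pass 70% of its speed; a pose out of reach is approached as far as the arm can. A call is refused whole if a number of a shift passes 62.5 or a number of a turn 10.7, either way. A call with a gripper value outside its range is refused whole. The fingers move at their own pace and stop on an object; "force" is the grip in N (left out, the last holds). Time passes only in rows, so rows that do not move let the fingers close, or fill a call up. It gives the time, the measured TCP pose, the force and the opening at its end, in the units of the state.
- arm.observe(): the state, without advancing time (a new reading comes with each control period).
- arm.snapshot(name): name is "scene" or "top"; returns (picture, depth): 420x560x3 uint8, red, green, blue; 420x560 float32, m along the optical axis (not along the pixel's ray), 0 where there is no reading.
- arm.get_calibration(name): a dict with "intrinsics" (3x3 intrinsics, pixels), "world_to_cam" (4x4, takes a point from world to camera coordinates). Camera axes: x right, y up, looking along -z (the intrinsics and any distortion apply to the point x, -y, -z); pixel columns grow to the right and rows downward; lengths in m; the calibration is good to about 2 mm. A picture is of the moment at which its call begins. get_calibration takes no time and is no camera call.
- arm.hand_in(): hands the job in, once; it reports no verdict.
The state is a dict: "time": time; "q": joint angles; "joint_vel": joint speeds; "joint_efforts": joint torques, N m; "ee_pos": TCP position; "eef_rot": TCP orientation; "force": force on the tool from outside, world axes, zero at the start; "wrist_torque": the same for the moment, N m; "width": finger opening in m.
Only numpy, scipy, OpenCV 4.12 (cv2) and the standard library are available. Lean on these libraries where they do the work, as an engineer would, in place of code of your own. Each camera call takes 0.05 s, during which the arm holds its last target. There are 200 camera calls.

TASK

Check the aluminium frame for square: with the slide rule lying flat on the bench inside the frame, measure the blue diagonal first and then the orange one, each time running the slide out until both points are lightly but firmly pressed home in the two opposite inside corners. Then slide the tally all the way to the end with the colour of the longer diagonal. Leave the rule lying in the orange corners as measured, and do not lean hard on the frame or disturb the other things.

Things in the scene. Friction and masses are not known exactly. Their poses are not given: they have to be found in the camera images.
- frame: Aluminium frame of four stiffly pinned rails (16 mm wide, 20 to 22 mm high) flat on the bench, fixed. Origin on the bench at the opening's nominal centre; x from near to far rail, y along the near rail. Opening nominally 160 (x) by 180 mm (y), but the far rail is shifted along y by up to 11 mm either way (a parallelogram). Blue dots on two opposite corners, orange on the others. Diagonals 230 to 250 mm
- blue_near (a point): Inside corner at the near rail's +y end (blue dot beside it), 11 mm above the bench
- blue_far (a point): Inside corner at the far rail's -y end (blue dot), 11 mm above the bench
- orange_near (a point): Inside corner at the near rail's -y end (orange dot), 11 mm above the bench
- orange_far (a point): Inside corner at the far rail's +y end (orange dot), 11 mm above the bench
- rule: Slide rule, about 0.37 kg: yellow stock 146 x 20 x 10 mm with a steel slide on top, a red grip on the slide and a brass nose screwed into the slide's end. Origin on the bench under the closed grip; x along the rule towards the nose, z up. At each end an upright round pin, 8 mm across. Clamped and lifted by the grip, the whole rule comes along; a brisk move can shift the slide
- rule_slide (a joint): Reading of the rule: how far the slide is run out, m; 0 closed, 0.075 at most. Length over the pins = 0.196 + reading + the nose's unknown setting (-0.016 to 0.016, the same for both diagonals). 0.8 N of friction; stays where left. The stock is held only by its weight on the bench: running the slide out while carrying the grip's weight drags the stock along
- rule_tail (a point): Outermost point of the fixed pin, at the stock's -x end, 90 mm from the rule's origin, 11 mm above the underside
- rule_tip (a point): Nominal outermost point of the moving pin, 106 mm ahead of the grip, 11 mm above the underside; moves with the slide. The nose with the pin was screwed in or out to suit another job: the real pin end stands up to 16 mm short of this point or beyond it along the rule, locked, and not reported
- rule_grip (a point): Middle of the slide's red grip, 36 mm above the underside: a bar 12 mm thick (across the rule), 34 mm long, 15.5 to 49.5 mm above the underside, between two end flanges 6 mm thick, 26 mm wide, of the same height. Fingers across the bar can clamp it, or stand loosely beside it and push the slide either way by the flanges
- tally_base: Straight tally track on the bench, fixed, 170 mm long along its own y, 40 mm wide, 14 mm high, with a black grip on it. Orange block at its +y end, blue block at its -y end. Origin on the bench under the middle of the track
- tally (a joint): Position of the tally grip along the track, m: 0 at the blue end, 0.12 at the orange end; starts near the middle; moves with about 1.5 N of friction
- tally_top (a point): Top centre of the tally's black grip, 54 mm above the bench; the grip is 28 mm across the track, 20 mm along it and 40 mm high
- amber: Amber bottle, 60 mm across, 130 mm high, bystander; origin under its middle
- beaker: Glass beaker, 70 mm across, 85 mm high, bystander; origin under its middle
- vial_a: Small clear vial with red cap, 22 mm across, 45 mm high, bystander; origin under its middle
- vial_b: Small amber vial with white cap, 22 mm across, 45 mm high, bystander; origin under its middle
- rack: Grey block 50 x 110 x 25 mm with rows of vial caps on top, 41 mm high in all, bystander; origin under its middle
- marker: Blue marker pen, 130 mm long along its y, 12 mm thick, bystander; origin under its middle
Things that resemble listed ones, but are neither listed nor needed, are in the scene too. Of the things like the rule, leave any that is green; of the rest the smaller one is meant.

How it is judged:
By the outcome, as a careful person would: the job done as asked, in the order asked, and still so for the second after the job is handed in, with the robot touching nothing.
It also fails if it takes over 72 s, if anything falls off the work surface, if the arm or the gripper's body presses on something with over 40 N, if the wrist force passes 120 N, or if a joint passes its speed limit or range.

## Working session

There is one attempt and no reset: what is moved stays moved. The work goes in short steps, Python scripts to look and compute and a tool call to move; the robot and the scene stay as the last step left them, time stands still between calls to the robot, and variables do not carry over. Pictures are saved under pics/ and viewed, about 8 in all and at most 12, crops included, and the job is handed in when it is done.

Besides the shell and the picture viewer there is one more tool, called as name(argument=value, ...), one argument or row to a line, values as JSON. move_arm: Moves the arm, as the interface text tells. Its arguments: {"type":"object","properties":{"plan":{"type":"array","items":{"type":"object","properties":{"gripper":{"type":"number"},"slide":{"type":"array","items":{"type":"number"}},"twist":{"type":"number"}}}},"force":{"type":"number"}},"required":["plan"]}

```bash
ls; mkdir -p pics; cat > h.py <<'E'
import numpy as np, cv2
from plant import arm
def snap(name,fn=None):
    p,d=arm.snapshot(name)
    if fn: cv2.imwrite('pics/'+fn,p[:,:,::-1])
    return p,d
def cal(name):
    c=arm.get_calibration(name); return np.array(c["intrinsics"]),np.array(c["world_to_cam"]),c
def ray(name,uv):
    K,T,_=cal(name); uv=np.atleast_2d(np.asarray(uv,float))
    d=np.c_[(uv[:,0]-K[0,2])/K[0,0],-(uv[:,1]-K[1,2])/K[1,1],-np.ones(len(uv))]
    R=T[:3,:3]; o=-R.T@T[:3,3]; return o,d@R
def plane(name,uv,z):
    o,d=ray(name,uv); return o+d*((z-o[2])/d[:,2])[:,None]
def proj(name,P):
    K,T,_=cal(name); P=np.atleast_2d(P); c=P@T[:3,:3].T+T[:3,3]
    return np.c_[K[0,0]*c[:,0]/-c[:,2]+K[0,2],K[1,1]*-c[:,1]/-c[:,2]+K[1,2]]
def cloud(name,d):
    H,W=d.shape; u,v=np.meshgrid(np.arange(W),np.arange(H))
    o,r=ray(name,np.c_[u.ravel(),v.ravel()]); P=o+r*d.ravel()[:,None]; P[d.ravel()==0]=np.nan
    return P.reshape(H,W,3)
E
python3 - <<'E'
from h import *
s=arm.observe(); print({k:np.round(v,3) for k,v in s.items()})
for n in("scene","top"):
    snap(n,n+"0.png"); K,T,c=cal(n); print(c.keys(),K.round(1).tolist(),T.round(3).tolist(), (-T[:3,:3].T@T[:3,3]).round(3))
E
```

```text
pics
{'time': np.float64(0.0), 'q': array([ 1.078,  0.125,  1.652,  0.   ,  1.368, -0.083]), 'joint_vel': array([ 0.001,  0.   , -0.001, -0.001,  0.001,  0.001]), 'joint_efforts': array([  0.   , -41.76 , -35.993,   0.078,   0.049,  -0.   ]), 'ee_pos': array([0.259, 0.596, 0.204]), 'eef_rot': array([-1.573,  0.   , -0.41 ]), 'force': array([-0.4  ,  0.127,  0.207]), 'wrist_torque': array([ 0.004,  0.036, -0.022]), 'width': np.float64(0.095)}
dict_keys(['intrinsics', 'world_to_cam']) [[429.6, 0.0, 284.9], [0.0, 429.6, 204.2], [0.0, 0.0, 1.0]] [[-0.265, 0.964, -0.009, 0.211], [-0.777, -0.208, 0.594, 0.356], [0.571, 0.165, 0.804, -1.405], [0.0, 0.0, 0.0, 1.0]] [1.135 0.102 0.92 ]
dict_keys(['intrinsics', 'world_to_cam']) [[512.8, 0.0, 287.1], [0.0, 512.8, 218.2], [0.0, 0.0, 1.0]] [[0.007, -1.0, -0.003, -0.076], [0.982, 0.006, 0.188, -0.516], [-0.188, -0.004, 0.982, -1.339], [0.0, 0.0, 0.0, 1.0]] [ 0.255 -0.078  1.412]
```

View pics/scene0.png

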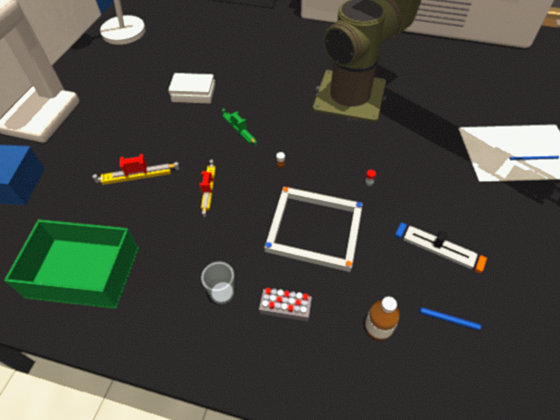

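View pics/top0.png

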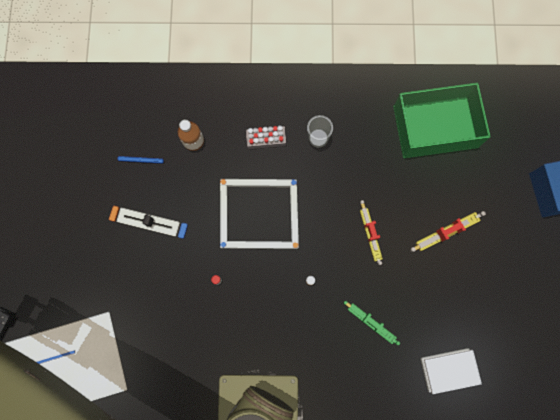

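Scene: frame at top px (259,214), tally track at (148,221) with orange block left/blue block right. Rule candidates in top view: small yellow (371,235), larger yellow (450,232), green (372,322). The small yellow one fits (the green one is excluded, and it is the smaller of the other two); I'll confirm in a crop.

```bash
python3 - <<'E'
from h import *
p,d=snap("top"); q,e=snap("scene")
np.savez('s0.npz',p=p,d=d,q=q,e=e)
a=cv2.resize(p[190:275,330:500],None,fx=4.4,fy=4.4,interpolation=cv2.INTER_CUBIC)
b=cv2.resize(q[145:225,85:230],None,fx=3.2,fy=3.2,interpolation=cv2.INTER_CUBIC)
im=np.zeros((a.shape[0]+190,a.shape[1],3),np.uint8)
im[:a.shape[0]]=a
c=cv2.resize(q[145:225,85:230],(345,190)); im[a.shape[0]:,:345]=c
f=cv2.resize(p[170:255,210:310],(224,190)); im[a.shape[0]:,350:574]=f
cv2.imwrite('pics/crop1.png',im[:,:,::-1])
hsv=cv2.cvtColor(p,cv2.COLOR_RGB2HSV)
C=cloud("top",d)
def blobs(lo,hi,tag,mn=6):
    m=cv2.inRange(hsv,lo,hi); n,l,s,c=cv2.connectedComponentsWithStats(m)
    for i in range(1,n):
        if s[i,4]>=mn: 
            P=C[l==i]; print(tag,c[i].round(1),s[i,4],np.nanmedian(P,0).round(4))
blobs((20,120,120),(35,255,255),'yel'); blobs((0,150,120),(7,255,255),'red'); blobs((8,150,150),(17,255,255),'ora',3); blobs((100,120,80),(125,255,255),'blu',3)
E
```

```text
yel [362.7 205.2] 11 [ 0.5607 -0.2829  0.0137]
yel [368.7 214.4] 16 [ 0.5368 -0.3002  0.0075]
yel [362.4 217.1] 31 [ 0.5292 -0.2821  0.0056]
yel [471.  219.1] 132 [ 0.5248 -0.5835  0.0113]
yel [447.8 226.6] 19 [ 0.5036 -0.52    0.0087]
yel [367.3 232.6] 32 [ 0.485  -0.2955  0.0069]
yel [452.1 233.6] 16 [ 0.4816 -0.527   0.0132]
yel [426.4 241.8] 110 [ 0.4591 -0.4566  0.0104]
yel [375.6 251.8] 115 [ 0.4299 -0.317   0.0077]
red [259.9 129.1] 14 [0.7719 0.0061 0.0396]
red [274.9 127.9] 14 [ 0.7776 -0.0361  0.0396]
red [270.1 133.6] 11 [ 0.7594 -0.0223  0.0384]
red [255.5 135.2] 8 [0.7539 0.0184 0.0406]
red [280.9 138.6] 11 [ 0.7429 -0.0533  0.0424]
red [250.8 140.7] 10 [0.7382 0.0307 0.041 ]
red [266.  139.5] 12 [ 0.7426 -0.0113  0.0395]
red [452.4 228.6] 171 [ 0.4874 -0.5149  0.0614]
red [372.8 230.3] 123 [ 0.4852 -0.3035  0.0484]
red [215.1 279.1] 63 [0.3512 0.1181 0.0442]
ora [222.7 181.1] 11 [0.6244 0.1078 0.0268]
ora [113.2 213.2] 86 [0.5345 0.4129 0.0114]
ora [460. 220.] 3 [ 0.5108 -0.5347  0.0622]
ora [452.3 225.3] 3 [ 0.5066 -0.529   0.0137]
ora [452.  232.2] 5 [ 0.4788 -0.5119  0.0629]
ora [447.7 235. ] 3 [ 0.4696 -0.5005  0.0624]
ora [295.  244.7] 7 [ 0.4471 -0.0941  0.026 ]
blu [140.  159.2] 222 [0.6915 0.3474 0.0105]
blu [554.  180.2] 456 [ 0.6221 -0.7832  0.0888]
blu [293.3 182.1] 13 [ 0.6232 -0.0878  0.0253]
blu [182.3 230.2] 96 [0.4878 0.2184 0.0109]
blu [222.8 244.2] 11 [0.4477 0.1031 0.0247]
blu [ 54.  357.2] 61 [0.1447 0.5436 0.0105]
```

View pics/crop1.png

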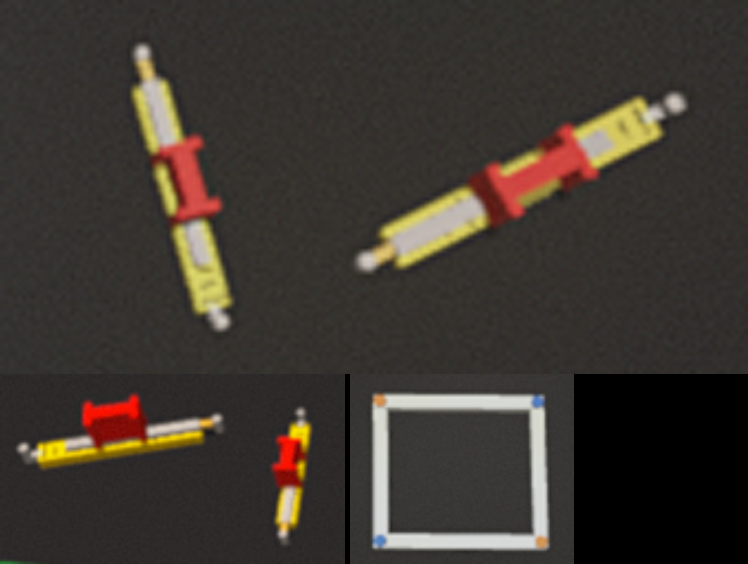

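The crop confirms it: the small yellow rule has its nose (brass) end at top px ≈(362,202), tail pin at ≈(380,263) and red grip at ≈(373,231). The larger yellow one and the green one are left alone. Next I'll measure the geometry.

```bash
cat > m.py <<'E'
from h import *
def frame(p):
    g=cv2.cvtColor(p,cv2.COLOR_RGB2GRAY).astype(float)
    # inner edges, subpixel, scanning from the opening centre outwards
    c=np.array([259.,214.]); L={}
    for nm,(ax,s,r) in dict(far=(1,-1,range(232,286,2)),near=(1,1,range(232,286,2)),py=(0,-1,range(194,236,2)),my=(0,1,range(194,236,2))).items():
        pts=[]
        for k in r:
            base=20 if ax==1 else 25
            t=np.arange(base,45,.1)
            uu=np.full_like(t,k) if ax==1 else c[0]+s*t
            vv=c[1]+s*t if ax==1 else np.full_like(t,k)
            v=cv2.remap(g.astype(np.float32),uu.astype(np.float32)[None],vv.astype(np.float32)[None],cv2.INTER_LINEAR)[0]
            i=np.argmax(v>110)
            if v[i]>110: pts.append((uu[i],vv[i]))
        L[nm]=np.array(pts)
    return L
def world_lines(L):
    W={}
    for nm,z in dict(far=0,near=.021,py=0,my=.01).items():
        P=plane("top",L[nm],z)[:,:2].astype(np.float32)
        vx,vy,x,y=cv2.fitLine(P,cv2.DIST_HUBER,0,.01,.01).ravel()
        n=np.array([-vy,vx]); W[nm]=(n,n@[x,y]); print(nm,len(P),'dir deg',round(np.degrees(np.arctan2(vy,vx)),2),'rms mm',round(1e3*np.std(P@n),2))
    X=lambda a,b: np.linalg.solve(np.array([W[a][0],W[b][0]]),[W[a][1],W[b][1]])
    return dict(bn=X('near','py'),bf=X('far','my'),on=X('near','my'),of=X('far','py'))
if __name__=="__main__":
    s=np.load('s0.npz'); p,d=s['p'],s['d']
    c=world_lines(frame(p)); print({k:v.round(4) for k,v in c.items()})
    for a,b in(('bn','bf'),('on','of')):
        v=c[b]-c[a]; print(a,b,'len',np.hypot(*v).round(4),'yaw',np.degrees(np.arctan2(v[1],v[0])).round(2))
    print('sides',[np.hypot(*(c[a]-c[b])).round(4) for a,b in(('bn','on'),('bf','of'),('bn','of'),('on','bf'))])
    # rule: red bar, yellow stock, grey pins
    hsv=cv2.cvtColor(p,cv2.COLOR_RGB2HSV); C=cloud("top",d)
    R=(slice(195,270),slice(350,392))
    h=hsv[R]; off=np.array([350,195])
    red=np.argwhere(cv2.inRange(h,(0,120,80),(9,255,255))>0)[:,::-1]+off
    P=plane("top",red,.0495); print('grip centre',P.mean(0).round(4))
    yel=np.argwhere((cv2.inRange(h,(18,90,70),(36,255,255))>0))[:,::-1]+off
    whole=np.argwhere(h[:,:,2]>95)[:,::-1]+off
    for nm,q,z in(('yel',yel,.01),('whole',whole,.012)):
        Q=plane("top",q,z)[:,:2].astype(np.float32); vx,vy,x,y=cv2.fitLine(Q,cv2.DIST_HUBER,0,.01,.01).ravel()
        if vx<0: vx,vy=-vx,-vy
        t=(Q-[x,y])@[vx,vy]; print(nm,len(q),'yaw',np.degrees(np.arctan2(vy,vx)).round(2),'pt',(np.array([x,y])+t.min()*np.array([vx,vy])).round(4),(np.array([x,y])+t.max()*np.array([vx,vy])).round(4),'len',np.ptp(t).round(4))
    h2=cv2.inRange(hsv,(0,0,120),(180,70,255))
    for nm,(u,v) in dict(nose=(362,202),tail=(380,262)).items():
        w=h2[v-5:v+6,u-5:u+6]; print(w//255, [C[v+j,u+i].round(4).tolist() for j in(-1,0,1) for i in(0,)])
    # tally
    bm=cv2.minAreaRect(np.argwhere(cv2.inRange(hsv[195:245,100:195],(0,0,110),(180,90,255))>0)[:,::-1].astype(np.float32)+np.float32([100,195])); print(bm)
    g=p[205:240,125:175].max(2); m=(g<75).astype(np.uint8)
    n,l,st,ce=cv2.connectedComponentsWithStats(m)
    for i in range(1,n):
        if 8<st[i,4]<400: print('dark',ce[i]+[125,205],st[i], np.nanmedian(C[205:240,125:175][l==i],0).round(4))
    Z=C[205:240,125:175,2]; k=(Z>.045)&(Z<.06); print('tallytop',k.sum(),C[205:240,125:175][k].mean(0).round(4), C[205:240,125:175][k].min(0).round(4),C[205:240,125:175][k].max(0).round(4))
E
python3 m.py
```

```text
far 27 dir deg -89.94 rms mm 0.14
near 27 dir deg -89.99 rms mm 0.28
py 21 dir deg 1.74 rms mm 0.1
my 21 dir deg 1.9 rms mm 0.2
{'bn': array([0.4582, 0.0954], dtype=float32), 'bf': array([ 0.6187, -0.0782], dtype=float32), 'on': array([ 0.4582, -0.0836], dtype=float32), 'of': array([0.6185, 0.1002], dtype=float32)}
bn bf len 0.2364 yaw -47.24
on of len 0.2439 yaw 48.91
sides [np.float32(0.1789), np.float32(0.1785), np.float32(0.1604), np.float32(0.1606)]
grip centre [ 0.4839 -0.302   0.0495]
yel 286 yaw 15.8 pt [ 0.4066 -0.3195] [ 0.5648 -0.2748] len 0.1643
whole 561 yaw 14.53 pt [ 0.3966 -0.3263] [ 0.5766 -0.2797] len 0.186
[[0 0 0 0 0 0 0 0 0 0 0]
 [0 0 0 0 0 0 0 0 0 0 0]
 [0 0 0 0 0 0 0 0 0 0 0]
 [0 0 0 0 0 1 0 0 0 0 0]
 [0 0 0 0 1 1 1 0 0 0 0]
 [0 0 0 0 1 1 1 0 0 0 0]
 [0 0 0 0 1 1 0 0 0 0 0]
 [0 0 0 0 0 0 0 0 0 0 0]
 [0 0 0 0 0 0 0 0 0 0 0]
 [0 0 0 0 0 0 0 0 0 0 0]
 [0 0 0 0 0 0 0 0 1 0 0]] [[0.572, -0.2802, 0.0183], [0.5691, -0.2801, 0.0184], [0.5669, -0.2805, 0.0154]]
[[0 0 0 0 0 0 0 0 0 0 0]
 [0 0 0 0 0 0 0 0 0 0 0]
 [0 0 0 1 0 0 0 0 0 0 0]
 [0 0 1 1 1 1 0 0 0 0 0]
 [0 0 1 1 1 1 0 0 0 0 0]
 [0 0 0 1 1 1 1 0 0 0 0]
 [0 0 0 0 1 1 1 0 0 0 0]
 [0 0 0 0 1 1 0 0 0 0 0]
 [0 0 0 0 0 0 0 0 0 0 0]
 [0 0 0 0 0 0 0 0 0 0 0]
 [0 0 0 0 0 0 0 0 0 0 0]] [[0.4056, -0.3269, 0.0118], [0.4019, -0.3252, 0.0209], [0.3991, -0.3251, 0.0213]]
((147.76470947265625, 221.44119262695312), (61.361507415771484, 15.037208557128906), 14.03624439239502)
tallytop 78 [0.5075 0.3064 0.0532] [0.4939 0.2957 0.0452] [0.5214 0.3185 0.0596]
```

```bash
cat > g.py <<'E'
from h import *
import sys
def rem(x,y,z,yaw):
    s=arm.observe(); e=np.array(s['ee_pos']); r=np.array(s['eef_rot']); yw=r[2]
    d=np.array([x,y])-e[:2]; c,n=np.cos(yw),np.sin(yw)
    tw=-((yaw-np.degrees(yw)+180)%360-180)
    f=np.radians(yaw); 
    print('t',round(float(s['time']),2),'pos',(e*1e3).round(1),'rpy',np.degrees(r).round(2),'F',np.round(s['force'],1),'w',round(s['width']*1e3,1))
    print('now-axes slide',np.round(1e3*np.array([d@[c,n],e[2]-z,d@[-n,c]]),1),'| after twist',np.round(1e3*np.array([d@[np.cos(f),np.sin(f)],e[2]-z,d@[-np.sin(f),np.cos(f)]]),1),'twist',round(tw,1),'q',np.round(s['q'],2))
if __name__=="__main__": rem(*map(float,sys.argv[1:5]))
E
python3 - <<'E'
from h import *
N=plane("top",[(362.0,201.6)],.0185)[0]; T=plane("top",[(380.2,262.0)],.021)[0]
v=N-T; yaw=np.arctan2(v[1],v[0]); L=np.hypot(*v[:2])
print(N,T,'centre dist',L,'over pins',L+.008,'yaw',np.degrees(yaw)); u=v[:2]/L; print('grip if closed',T[:2]+.086*u)
K=cal("top")[0]
# black-box check: bar centre from red flanges tops only
d=np.load('s0.npz'); C=None
from h import cloud
C=cloud("top",d['d']); hsv=cv2.cvtColor(d['p'],cv2.COLOR_RGB2HSV)
m=(cv2.inRange(hsv,(0,120,80),(9,255,255))>0)&(C[:,:,2]>.044)&(C[:,:,2]<.056); m[:,:350]=0; m[:,400:]=0; m[:195]=0; m[270:]=0
px=np.argwhere(m)[:,::-1]; P=plane("top",px,.0495)[:,:2]; t=(P-T[:2])@u; w=(P-T[:2])@[-u[1],u[0]]
print('grip t range',t.min(),t.max(),'mid',(t.min()+t.max())/2,'w',w.min(),w.max(),w.mean(),P.mean(0))
# track direction from orange/blue block centroids
O=plane("top",[(113.2,213.2)],.014)[0]; B=plane("top",[(182.3,230.2)],.014)[0]; print('orange',O,'blue',B,'dir deg',np.degrees(np.arctan2(*(O-B)[[1,0]])),np.hypot(*(O-B)[:2]))
E
python3 g.py 0.486 -0.302 0.033 14.7
```

```text
[ 0.57024597 -0.28015681  0.0185    ] [ 0.40189345 -0.32576208  0.021     ] centre dist 0.1744202093295678 over pins 0.18242020932956782 yaw 15.157172616643292
grip if closed [ 0.4849017  -0.30327585]
grip t range 0.062448183921110685 0.10843782870155143 mid 0.08544300631133106 w -0.012649445309489396 0.013590130641089245 0.00022934183103439593 [ 0.48412919 -0.30324751]
orange [0.53371243 0.4121064  0.014     ] blue [0.48703026 0.21747937 0.014     ] dir deg 76.5121502384399 0.20014721003720978
t 0.2 pos [258.8 595.8 204.2] rpy [-90.08   0.   -23.48] F [ 0.2  0.6 -0.1] w 95.1
now-axes slide [ 566.1  171.2 -733. ] | after twist [  -8.1  171.2 -926.1] twist -38.2 q [ 1.08  0.12  1.65 -0.    1.37 -0.08]
```

Measurements are consistent: grip at (0.485, −0.303), yaw 15.1°, closed (tail pin to grip 85.4 mm, nominal 86), and about 182 mm over the pins. The frame sides fit 160×180, and orange looks about 7.5 mm longer. Now I'll move above the grip.

move_arm(
  plan=[
    {"gripper":-1,"slide":[0,0,0],"twist":-9.6},
    {"gripper":-1,"slide":[0,0,0],"twist":-9.6},
    {"gripper":-1,"slide":[0,0,0],"twist":-9.6},
    {"gripper":-1,"slide":[0,0,0],"twist":-9.8},
    {"gripper":-1,"slide":[0,0,-50],"twist":0},
    {"gripper":-1,"slide":[0,0,-50],"twist":0},
    {"gripper":-1,"slide":[0,0,-50],"twist":0},
    {"gripper":-1,"slide":[0,0,-50],"twist":0},
  ],
  force=25,
)

```text
time: 1.2
ee_pos: [0.3113, 0.4015, 0.2049]
eef_rot: [-1.571, 0.0, 0.264]
force: [0.8, -0.7, 0.2]
width: 0.095
```

move_arm(
  plan=[
    {"gripper":-1,"slide":[0,0,-50],"twist":0},
    {"gripper":-1,"slide":[0,0,-50],"twist":0},
    {"gripper":-1,"slide":[0,0,-50],"twist":0},
    {"gripper":-1,"slide":[0,0,-50],"twist":0},
    {"gripper":-1,"slide":[0,0,-50],"twist":0},
    {"gripper":-1,"slide":[0,0,-50],"twist":0},
    {"gripper":-1,"slide":[0,0,-50],"twist":0},
    {"gripper":-1,"slide":[0,0,-50],"twist":0},
  ],
)

```text
time: 2.2
ee_pos: [0.4156, 0.0153, 0.2051]
eef_rot: [-1.571, -0.001, 0.264]
force: [1.2, -0.7, -0.7]
width: 0.0951
```

move_arm(
  plan=[
    {"gripper":-1,"slide":[0,10,-50],"twist":0},
    {"gripper":-1,"slide":[0,10,-50],"twist":0},
    {"gripper":-1,"slide":[0,10,-50],"twist":0},
    {"gripper":-1,"slide":[0,10,-50],"twist":0},
    {"gripper":-1,"slide":[0,10,-50],"twist":0},
    {"gripper":-1,"slide":[0,10,-50],"twist":0},
    {"gripper":-1,"slide":[-4,10,-26],"twist":0},
    {"gripper":-1,"slide":[-4,0,0],"twist":0},
  ],
)

```text
time: 3.2
ee_pos: [0.4921, -0.3008, 0.1336]
eef_rot: [-1.569, 0.002, 0.262]
force: [-1.1, -0.1, -1.0]
width: 0.095
```

```bash
python3 g.py 0.4848 -0.3032 0.033 15.1
```

```text
t 3.2 pos [ 492.1 -300.8  133.6] rpy [-89.88   0.09  15.  ] F [-1.1 -0.1 -1. ] w 95.0
now-axes slide [ -7.6 100.6  -0.4] | after twist [ -7.6 100.6  -0.4] twist -0.1 q [-0.64  0.02  1.88  0.    1.24 -2.47]
```

move_arm(
  plan=[
    {"gripper":-0.4,"slide":[0,30,0],"twist":0},
    {"gripper":-0.4,"slide":[0,30,0],"twist":0},
    {"gripper":-0.4,"slide":[0,20,0],"twist":0},
    {"gripper":-0.4,"slide":[0,0,0],"twist":0},
    {"gripper":-0.4,"slide":[0,0,0],"twist":0},
    {"gripper":-0.4,"slide":[0,0,0],"twist":0},
    {"gripper":-0.4,"slide":[0,0,0],"twist":0},
    {"gripper":-0.4,"slide":[0,0,0],"twist":0},
  ],
)

```text
time: 4.2
ee_pos: [0.493, -0.3001, 0.0556]
eef_rot: [-1.571, -0.0, 0.264]
force: [0.1, 1.1, -0.5]
width: 0.0666
```

```bash
python3 g.py 0.4848 -0.3032 0.033 15.1
```

```text
t 4.2 pos [ 493.  -300.1   55.6] rpy [-9.004e+01 -3.000e-02  1.512e+01] F [ 0.1  1.1 -0.5] w 66.6
now-axes slide [-8.8 22.6 -0.9] | after twist [-8.8 22.6 -0.9] twist 0.0 q [-0.64  0.1   1.94 -0.    1.1  -2.47]
```

move_arm(
  plan=[
    {"gripper":-0.4,"slide":[-4.4,0,-0.9],"twist":0},
    {"gripper":-0.4,"slide":[-4.4,0,0],"twist":0},
    {"gripper":-0.4,"slide":[0,11.5,0],"twist":0},
    {"gripper":-0.4,"slide":[0,11.1,0],"twist":0},
    {"gripper":0.3,"slide":[0,0,0],"twist":0},
    {"gripper":0.5,"slide":[0,0,0],"twist":0},
    {"gripper":0.5,"slide":[0,0,0],"twist":0},
    {"gripper":0.5,"slide":[0,0,0],"twist":0},
  ],
)

```text
time: 5.2
ee_pos: [0.4849, -0.3032, 0.0329]
eef_rot: [-1.571, -0.0, 0.264]
force: [0.5, -0.4, 0.1]
width: 0.0322
```

```bash
python3 - <<'E'
from h import *
p,d=snap("top"); q,e=snap("scene")
a=cv2.resize(p[190:275,320:430],(600,464)); b=cv2.resize(q[150:230,150:260],(200,145))
im=np.zeros((464,800,3),np.uint8); im[:,:600]=a; im[:145,600:]=b; cv2.imwrite('pics/g1.png',im[:,:,::-1])
E
python3 g.py 0.4848 -0.3032 0.033 15.1
```

```text
t 5.3 pos [ 484.8 -303.1   32.8] rpy [-9.003e+01 -2.000e-02  1.512e+01] F [ 0.   0.9 -0.4] w 25.8
now-axes slide [ 0.  -0.2 -0.1] | after twist [ 0.  -0.2 -0.1] twist 0.0 q [-0.65  0.12  1.96 -0.    1.06 -2.49]
```

View pics/g1.png

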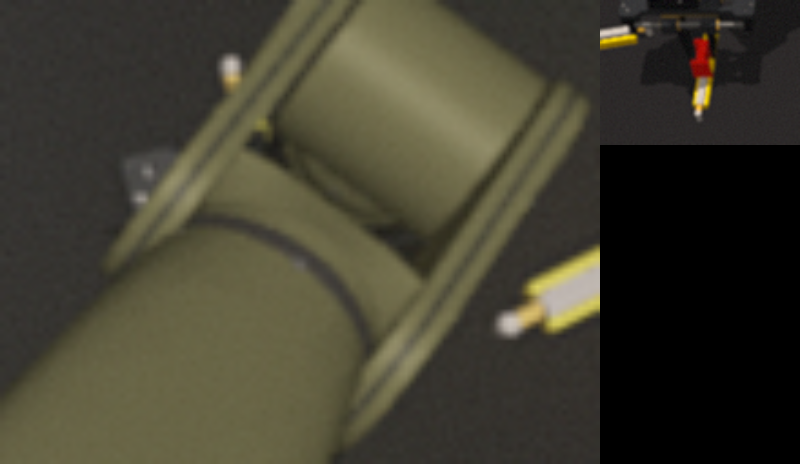

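Scene crop: the fingers stand either side of the red grip, but they have not yet closed; arm hides the rule in the top view. Closing, then running the slide out about 30 mm before carrying.

move_arm(
  plan=[
    {"gripper":1,"slide":[0,0,0],"twist":0},
    {"gripper":1,"slide":[0,0,0],"twist":0},
    {"gripper":1,"slide":[0,0,0],"twist":0},
    {"gripper":1,"slide":[0,0,0],"twist":0},
    {"gripper":1,"slide":[2,0,0],"twist":0},
    {"gripper":1,"slide":[4,0,0],"twist":0},
    {"gripper":1,"slide":[4,0,0],"twist":0},
    {"gripper":1,"slide":[4,0,0],"twist":0},
  ],
  force=35,
)

```text
time: 6.3
ee_pos: [0.4985, -0.2994, 0.0326]
eef_rot: [-1.571, -0.0, 0.264]
force: [-0.1, -0.4, 0.9]
width: 0.0114
```

move_arm(
  plan=[
    {"gripper":1,"slide":[4,0,0],"twist":0},
    {"gripper":1,"slide":[4,0,0],"twist":0},
    {"gripper":1,"slide":[4,0,0],"twist":0},
    {"gripper":1,"slide":[4,0,0],"twist":0},
    {"gripper":1,"slide":[0,0,0],"twist":0},
    {"gripper":1,"slide":[0,-2,0],"twist":0},
    {"gripper":1,"slide":[0,-4,0],"twist":0},
    {"gripper":1,"slide":[0,-6,0],"twist":0},
  ],
)

```text
time: 7.3
ee_pos: [0.5128, -0.2947, 0.0439]
eef_rot: [-1.569, 0.001, 0.264]
force: [-0.4, 0.1, -3.7]
width: 0.0112
```

move_arm(
  plan=[
    {"gripper":1,"slide":[0,-8,0],"twist":0},
    {"gripper":1,"slide":[0,-10,0],"twist":0},
    {"gripper":1,"slide":[0,-10,0],"twist":0},
    {"gripper":1,"slide":[0,-10,0],"twist":0},
    {"gripper":1,"slide":[0,-8,0],"twist":0},
    {"gripper":1,"slide":[0,-4,0],"twist":0},
    {"gripper":1,"slide":[0,0,0],"twist":0},
    {"gripper":1,"slide":[0,0,0],"twist":0},
  ],
)

```text
time: 8.3
ee_pos: [0.5132, -0.295, 0.094]
eef_rot: [-1.57, 0.001, 0.264]
force: [0.2, 0.2, -3.7]
width: 0.0112
```

```bash
python3 - <<'E'
from h import *
p,d=snap("top"); q,e=snap("scene"); np.savez('s1.npz',p=p,d=d,q=q,e=e)
a=cv2.resize(p[185:275,320:430],(550,450),interpolation=cv2.INTER_CUBIC); b=cv2.resize(q[140:240,150:260],(250,227)); 
im=np.zeros((450,800,3),np.uint8); im[:,:550]=a; im[:227,550:]=b; cv2.imwrite('pics/g2.png',im[:,:,::-1])
E
python3 g.py 0.54 -0.02 0.095 -47.2
```

```text
t 8.4 pos [ 513.2 -295.    93.9] rpy [-8.995e+01  4.000e-02  1.512e+01] F [ 0.   0.1 -3.1] w 11.8
now-axes slide [ 97.6  -1.1 258.5] | after twist [-183.6   -1.1  206.5] twist 62.3 q [-0.61  0.09  1.88  0.    1.17 -2.45]
```

View pics/g2.png

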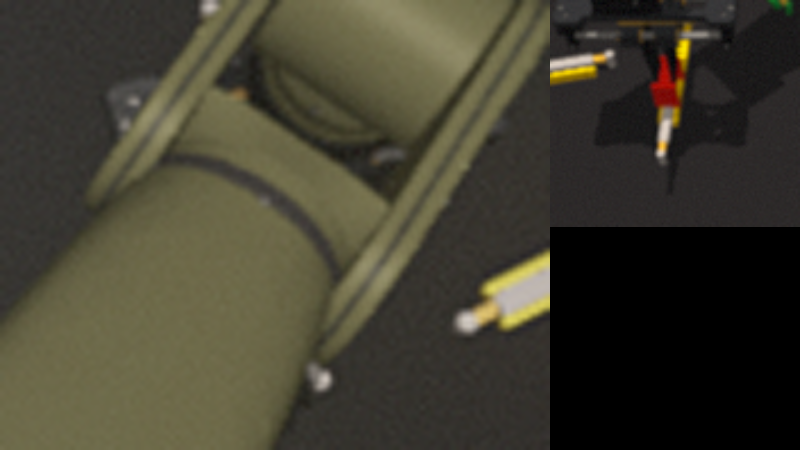

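The rule is lifted (3.6 N, which matches 0.37 kg). In the crop the slide is run out (brass nose at top px ≈(362,186), tail pin ≈(383.6,260.6)). Now turning it to the blue diagonal and carrying it over the frame.

```bash
python3 - <<'E'
from h import *
g=np.array([.5132,-.295]); u=np.array([np.cos(np.radians(15.12)),np.sin(np.radians(15.12))])
for nm,px in(('tail',(383.6,260.6)),('nose',(362,186.4))):
    P=plane("top",[px],.081)[0,:2]-g; print(nm,(P@u).round(4),(P@[-u[1],u[0]]).round(4))
E
```

```text
tail -0.1176 0.0017
nose 0.0876 0.0002
```

move_arm(
  plan=[
    {"gripper":1,"slide":[0,0,0],"twist":4},
    {"gripper":1,"slide":[0,0,0],"twist":8.5},
    {"gripper":1,"slide":[0,0,0],"twist":9.5},
    {"gripper":1,"slide":[0,0,0],"twist":9.5},
    {"gripper":1,"slide":[0,0,0],"twist":9.5},
    {"gripper":1,"slide":[0,0,0],"twist":9.5},
    {"gripper":1,"slide":[0,0,0],"twist":8},
    {"gripper":1,"slide":[0,0,0],"twist":3.8},
  ],
)

```text
time: 9.4
ee_pos: [0.5133, -0.2951, 0.094]
eef_rot: [-1.571, 0.001, -0.826]
force: [-0.1, 0.3, -2.6]
width: 0.0114
```

move_arm(
  plan=[
    {"gripper":1,"slide":[-5.8,0,6.7],"twist":0},
    {"gripper":1,"slide":[-11.6,0,13.5],"twist":0},
    {"gripper":1,"slide":[-17.5,0,20.2],"twist":0},
    {"gripper":1,"slide":[-21.3,0,24.7],"twist":0},
    {"gripper":1,"slide":[-21.3,0,24.7],"twist":0},
    {"gripper":1,"slide":[-21.3,0,24.7],"twist":0},
    {"gripper":1,"slide":[-21.3,0,24.7],"twist":0},
    {"gripper":1,"slide":[-21.3,0,24.7],"twist":0},
  ],
)

```text
time: 10.4
ee_pos: [0.5373, -0.0778, 0.0945]
eef_rot: [-1.571, 0.0, -0.822]
force: [-0.5, -0.3, -3.5]
width: 0.0115
```

move_arm(
  plan=[
    {"gripper":1,"slide":[-21.3,0,24.7],"twist":0},
    {"gripper":1,"slide":[-15.5,0,18],"twist":0},
    {"gripper":1,"slide":[-9.7,0,11.2],"twist":0},
    {"gripper":1,"slide":[-5.8,0,6.7],"twist":0},
    {"gripper":1,"slide":[0,0,0],"twist":0},
    {"gripper":1,"slide":[0,0,0],"twist":0},
    {"gripper":1,"slide":[0,0,0],"twist":0},
    {"gripper":1,"slide":[0,0,0],"twist":0},
  ],
)

```text
time: 11.4
ee_pos: [0.5465, -0.001, 0.0944]
eef_rot: [-1.571, 0.0, -0.824]
force: [0.6, -0.5, -3.2]
width: 0.0114
```

```bash
python3 - <<'E'
from h import *
p,d=snap("top"); q,e=snap("scene"); np.savez('s2.npz',p=p,d=d,q=q,e=e)
a=cv2.resize(p[160:280,195:325],(520,480),interpolation=cv2.INTER_CUBIC); b=cv2.resize(q[150:290,240:390],(280,261)); 
im=np.zeros((480,800,3),np.uint8); im[:,:520]=a; im[:261,520:]=b; cv2.imwrite('pics/g3.png',im[:,:,::-1])
E
python3 g.py 0.5463 0.0002 0.0328 -47.2
```

```text
t 11.5 pos [546.5  -0.9  94.5] rpy [-90.    -0.   -47.21] F [ 0.  -0.5 -3.7] w 11.7
now-axes slide [-0.9 61.7  0.5] | after twist [-0.9 61.7  0.5] twist -0.0 q [-0.1  -0.01  1.98 -0.    1.17 -0.85]
```

View pics/g3.png

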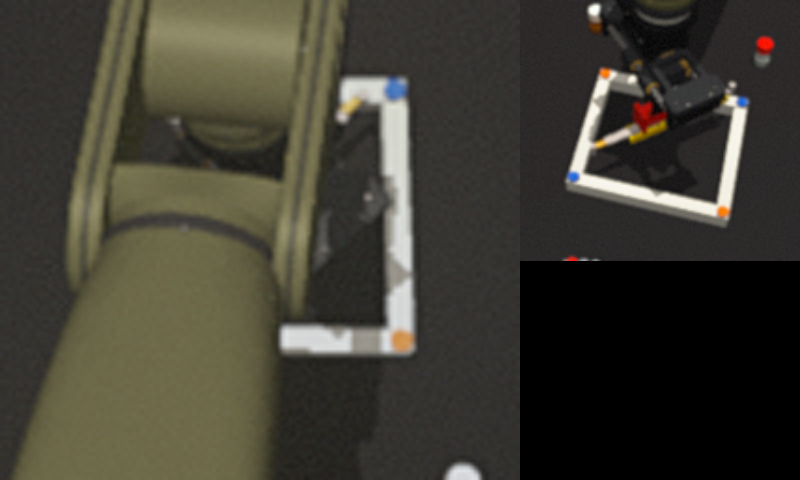

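View: rule hangs over the frame along the blue diagonal; the nose (top px ≈(280,189)) and tail are inside the opening. Lowering with about 6 mm clearance at both ends, to 1 mm above seating.

move_arm(
  plan=[
    {"gripper":1,"slide":[2.5,4,0.5],"twist":0},
    {"gripper":1,"slide":[0,8,0],"twist":0},
    {"gripper":1,"slide":[0,12,0],"twist":0},
    {"gripper":1,"slide":[0,12,0],"twist":0},
    {"gripper":1,"slide":[0,12,0],"twist":0},
    {"gripper":1,"slide":[0,8,0],"twist":0},
    {"gripper":1,"slide":[0,4.7,0],"twist":0},
    {"gripper":1,"slide":[0,0,0],"twist":0},
  ],
)

```text
time: 12.5
ee_pos: [0.5485, -0.002, 0.0335]
eef_rot: [-1.571, 0.0, -0.823]
force: [-0.4, 0.4, -2.9]
width: 0.0119
```

move_arm(
  plan=[
    {"gripper":1,"slide":[-2,0,0],"twist":0},
    {"gripper":1,"slide":[-2,0,0],"twist":0},
    {"gripper":1,"slide":[-2,0,0],"twist":0},
    {"gripper":1,"slide":[-2,0,0],"twist":0},
    {"gripper":1,"slide":[-2,0,0],"twist":0},
    {"gripper":1,"slide":[-2,0,0],"twist":0},
    {"gripper":1,"slide":[-2,0,0],"twist":0},
    {"gripper":1,"slide":[-1,0,0],"twist":0},
  ],
)

```text
time: 13.5
ee_pos: [0.5383, 0.009, 0.0338]
eef_rot: [-1.571, -0.0, -0.823]
force: [-0.5, 0.1, -3.2]
width: 0.0117
```

```bash
python3 - <<'E'
from h import *
p,d=snap("top"); q,e=snap("scene"); np.savez('s3.npz',p=p,d=d,q=q,e=e)
a=cv2.resize(p[170:260,210:310],(400,360),interpolation=cv2.INTER_CUBIC); b=cv2.resize(q[170:280,255:375],(400,366),interpolation=cv2.INTER_CUBIC)
im=np.zeros((366,800,3),np.uint8); im[:360,:400]=a; im[:,400:]=b; cv2.imwrite('pics/g4.png',im[:,:,::-1])
E
python3 g.py 0.5408 0.0061 0.0328 -47.2
```

```text
t 13.6 pos [538.3   9.1  33.7] rpy [-9.001e+01  1.000e-02 -4.718e+01] F [-0.1 -1.2 -4.5] w 11.3
now-axes slide [ 3.9  0.9 -0.2] | after twist [ 3.9  0.9 -0.2] twist 0.0 q [-0.08  0.05  2.04  0.    1.05 -0.83]
```

View pics/g4.png

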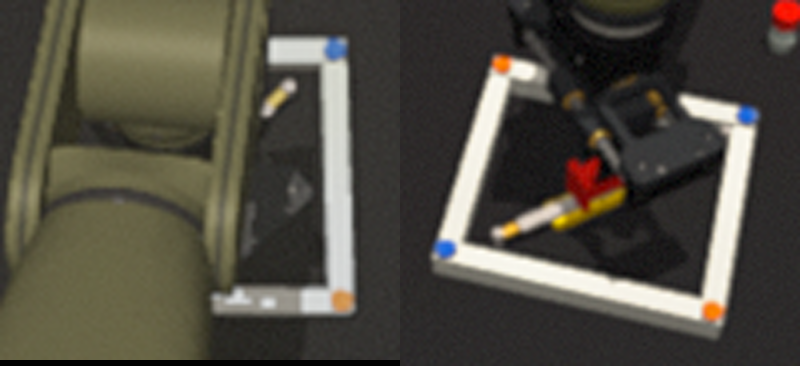

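View: rule inside the frame on the blue diagonal, nose pin at top px ≈(282,191) still well clear of the blue_far corner, and tail at blue_near (hidden by the gripper). Now seat it, open the fingers loosely, and push the slide by its flange.

move_arm(
  plan=[
    {"gripper":1,"slide":[0,0.5,0],"twist":0},
    {"gripper":1,"slide":[0,0.5,0],"twist":0},
    {"gripper":1,"slide":[0,0,0],"twist":0},
    {"gripper":0.62,"slide":[0,0,0],"twist":0},
    {"gripper":0.62,"slide":[0,0,0],"twist":0},
    {"gripper":0.62,"slide":[0,0,0],"twist":0},
    {"gripper":0.62,"slide":[0,0,0],"twist":0},
    {"gripper":0.62,"slide":[0,0,0],"twist":0},
  ],
)

```text
time: 14.6
ee_pos: [0.5384, 0.009, 0.0328]
eef_rot: [-1.571, -0.0, -0.823]
force: [0.3, 0.3, 0.5]
width: 0.018
```

move_arm(
  plan=[
    {"gripper":0.62,"slide":[2,0,0],"twist":0},
    {"gripper":0.62,"slide":[2,0,0],"twist":0},
    {"gripper":0.62,"slide":[2,0,0],"twist":0},
    {"gripper":0.62,"slide":[2,0,0],"twist":0},
    {"gripper":0.62,"slide":[2,0,0],"twist":0},
    {"gripper":0.62,"slide":[2,0,0],"twist":0},
    {"gripper":0.62,"slide":[2,0,0],"twist":0},
    {"gripper":0.62,"slide":[2,0,0],"twist":0},
  ],
)

```text
time: 15.6
ee_pos: [0.5494, -0.0028, 0.0328]
eef_rot: [-1.571, 0.0, -0.823]
force: [-0.8, 0.0, 0.1]
width: 0.018
```

move_arm(
  plan=[
    {"gripper":0.62,"slide":[1,0,0],"twist":0},
    {"gripper":0.62,"slide":[1,0,0],"twist":0},
    {"gripper":0.62,"slide":[1,0,0],"twist":0},
    {"gripper":0.62,"slide":[1,0,0],"twist":0},
    {"gripper":0.62,"slide":[1,0,0],"twist":0},
    {"gripper":0.62,"slide":[1,0,0],"twist":0},
    {"gripper":0.62,"slide":[0,0,0],"twist":0},
    {"gripper":0.62,"slide":[0,0,0],"twist":0},
  ],
)

```text
time: 16.6
ee_pos: [0.5535, -0.0073, 0.0328]
eef_rot: [-1.571, -0.0, -0.823]
force: [-0.4, -0.2, -0.1]
width: 0.0185
```

```bash
cat > nose.py <<'E'
from h import *
import sys
from g import rem
# white pin tip + brass nose seen near a far corner; args: corner xy, u-yaw, grip dir
p,d=snap("top")
x0,x1,y0,y1=map(int,sys.argv[1:5])
hsv=cv2.cvtColor(p,cv2.COLOR_RGB2HSV)[y0:y1,x0:x1]
np.set_printoptions(linewidth=250); print(p[y0:y1,x0:x1].mean(2).astype(int))
E
python3 nose.py 276 300 178 196; python3 g.py 0.5408 0.0061 0.0328 -47.2
```

```text
[[ 97  82  78  97 100  85  74  73  43  52  55  51  55  55  54  54  51  50  51  56  49  48  53  51]
 [ 98  84  79  99 100  85  64  63  96 134 132 133 132 133 131 119  92  83  99 110  89  49  53  50]
 [ 93  79  81 101  98  82  54  62 156 203 201 197 198 199 198 176 134 120 143 155 124  56  49  51]
 [ 93  79  82  98  96  82  50  68 177 219 216 213 213 215 206 173 133 130 133 137 114  55  49  50]
 [ 89  77  87  97  92  73  52  78 178 216 214 213 213 213 196 148 126 128 130 127  99  54  47  51]
 [ 86  76  94  99  88  69  53  78 179 217 213 211 213 213 194 148 125 128 129 120  92  51  48  50]
 [ 84  75  92  99  87  61  53  87 177 212 209 207 208 208 198 167 131 124 140 143 103  48  50  52]
 [ 82  80  97 100  83  58  57  95 153 177 175 174 176 173 181 185 174 163 182 189 143  58  46  49]
 [ 80  83  98  98  80  52  52  58 103 130 130 112  97  99 153 200 212 212 213 209 169  65  46  48]
 [ 78  81 101 101  78  55  50  58 122 172 178 142  75  71 151 201 212 212 212 214 189  73  42  52]
 [ 75  89  98  98  75  52  43  82 147 188 195 158  61  54 145 202 210 210 210 215 188  77  46  47]
 [ 77  94 1
[... 198 characters left out ...]
01  83  56  51  77 133 139  78  47  40  46  59 143 201 211 210 210 214 188  74  44  47]
 [ 81 100  99  82  51  51  80  92  63  45  48  49  44  60 145 200 212 209 211 215 188  74  43  50]
 [ 82  99 100  82  49  46  42  43  42  50  50  51  46  60 144 199 213 210 211 214 188  73  41  49]
 [ 90  99  98  76  50  45  38  37  52  49  54  53  46  58 137 197 213 210 210 213 188  80  44  48]
 [ 92 100  92  65  48  46  39  43  50  52  50  51  48  51 121 189 213 210 210 214 190  96  44  49]]
t 16.65 pos [553.4  -7.3  32.8] rpy [-9.000e+01 -2.000e-02 -4.718e+01] F [-0.4 -0.  -0.2] w 18.3
now-axes slide [-18.4  -0.   -0.2] | after twist [-18.4  -0.   -0.2] twist 0.0 q [-0.11  0.09  2.   -0.    1.05 -0.86]
```

move_arm(
  plan=[
    {"gripper":0.62,"slide":[0.75,0,0],"twist":0},
    {"gripper":0.62,"slide":[0.75,0,0],"twist":0},
    {"gripper":0.62,"slide":[0.75,0,0],"twist":0},
    {"gripper":0.62,"slide":[0.75,0,0],"twist":0},
    {"gripper":0.62,"slide":[0.75,0,0],"twist":0},
    {"gripper":0.62,"slide":[0.75,0,0],"twist":0},
    {"gripper":0.62,"slide":[0,0,0],"twist":0},
    {"gripper":0.62,"slide":[0,0,0],"twist":0},
  ],
)

```text
time: 17.65
ee_pos: [0.5565, -0.0105, 0.0328]
eef_rot: [-1.571, -0.0, -0.823]
force: [-0.3, 0.3, 0.1]
width: 0.0178
```

```bash
cat > pin.py <<'E'
from h import *
import sys
from m import frame,world_lines
# pin centroid in a small window around a seed px; distance to corner point along the diagonal
u,v=map(float,sys.argv[1:3]); cx,cy,yaw=map(float,sys.argv[3:6])
p,d=snap("top"); hsv=cv2.cvtColor(p,cv2.COLOR_RGB2HSV)
ys,xs=np.mgrid[int(v)-5:int(v)+6,int(u)-5:int(u)+6]; s=p[ys,xs].astype(int)
np.set_printoptions(linewidth=200); print(int(u)-5,int(v)-5); print(s.mean(2).astype(int)); print('sat',hsv[ys,xs,1].tolist() if len(sys.argv)>6 else '')
w=np.clip(s.mean(2)-110,0,80)*((xs-u)**2+(ys-v)**2<=5); c=np.array([(w*xs).sum(),(w*ys).sum()])/w.sum()
P=plane("top",[c],.0185)[0,:2]; e=np.array([np.cos(np.radians(yaw)),np.sin(np.radians(yaw))]); r=np.array([cx,cy])-P
print('pin px',c.round(2),'world',P.round(4),'along to corner mm',(1e3*r@e).round(1),'lateral',(1e3*r@[-e[1],e[0]]).round(1),'(home ~5.7)')
E
python3 pin.py 287.5 186.5 0.6187 -0.0782 -47.2; python3 g.py 0.5408 0.0061 0.0328 -47.2
```

```text
282 181
[[ 82  64  73 143 201 217 215 215 206 173 133]
 [ 80  58  68 153 207 214 212 214 195 148 126]
 [ 85  52  70 173 217 215 212 213 195 148 123]
 [ 83  54  67 169 212 209 207 208 199 167 132]
 [ 65  48  66 143 188 189 178 171 179 184 173]
 [ 61  53  55 109 170 185 148 106 152 200 212]
 [ 57  53  65 119 169 187 155  89 148 201 212]
 [ 53  51  94 140 157 155 109  58 145 199 212]
 [ 53  58 122 162 148 111  59  48 143 200 213]
 [ 52  64 125 145  92  54  38  54 144 199 212]
 [ 50  59  73  77  49  44  45  59 145 200 211]]
sat 
pin px [287.04 186.11] world [ 0.6133 -0.0712] along to corner mm 8.8 lateral -0.8 (home ~5.7)
t 17.7 pos [556.5 -10.5  32.8] rpy [-9.000e+01 -1.000e-02 -4.718e+01] F [ 0.  -0.4  0.5] w 18.1
now-axes slide [-22.9  -0.   -0.2] | after twist [-22.9  -0.   -0.2] twist 0.0 q [-0.12  0.09  1.99 -0.    1.06 -0.86]
```

move_arm(
  plan=[
    {"gripper":0.62,"slide":[0.5,0,0],"twist":0},
    {"gripper":0.62,"slide":[0.5,0,0],"twist":0},
    {"gripper":0.62,"slide":[0.5,0,0],"twist":0},
    {"gripper":0.62,"slide":[0.5,0,0],"twist":0},
    {"gripper":0.62,"slide":[0.5,0,0],"twist":0},
    {"gripper":0.62,"slide":[0.5,0,0],"twist":0},
    {"gripper":0.62,"slide":[0,0,0],"twist":0},
    {"gripper":0.62,"slide":[0,0,0],"twist":0},
  ],
)

```text
time: 18.7
ee_pos: [0.5571, -0.0114, 0.0326]
eef_rot: [-1.572, 0.004, -0.824]
force: [-5.3, 4.8, 4.8]
width: 0.0185
```

```bash
python3 - <<'E'
from h import *
f=[]
for i in range(3): snap("top"); f.append(np.r_[arm.observe()['force'],arm.observe()['ee_pos']])
print(np.round(f,4))
E
python3 pin.py 288 185.5 0.6187 -0.0782 -47.2
```

```text
[[-5.8761  6.2538  5.9473  0.5571 -0.0114  0.0326]
 [-5.874   6.4739  6.017   0.5572 -0.0115  0.0327]
 [-6.5335  6.054   4.6957  0.5571 -0.0114  0.0326]]
283 180
[[ 83  57  66 156 202 200 198 197 178 135 120]
 [ 83  51  72 175 220 217 215 206 171 135 131]
 [ 79  48  78 178 216 214 213 196 148 127 129]
 [ 64  51  92 181 216 213 214 196 147 124 125]
 [ 58  51 111 183 210 208 207 198 167 130 125]
 [ 54  54 109 171 193 185 174 178 185 171 164]
 [ 54  55 101 171 195 172 118 151 200 213 212]
 [ 52  58 125 181 190 159  95 144 201 213 211]
 [ 51  61 139 178 161 110  59 144 200 211 210]
 [ 50  65 132 148 110  61  50 142 199 212 209]
 [ 48  56  84  88  48  40  57 143 200 211 210]]
sat 
pin px [287.8  185.28] world [ 0.6158 -0.0733] along to corner mm 5.6 lateral -1.1 (home ~5.7)
```

Contact is firm but light (≈8.7 N along the rule), and the nose pin reads home (5.6 mm from the corner, expected 5.7). Backing off and lifting the fingers to check the tail.

move_arm(
  plan=[
    {"gripper":0.62,"slide":[-1,0,0],"twist":0},
    {"gripper":0.62,"slide":[-1.5,0,0],"twist":0},
    {"gripper":0.62,"slide":[-3,0,0],"twist":0},
    {"gripper":0.62,"slide":[0,0,0],"twist":0},
    {"gripper":0.62,"slide":[0,-20,0],"twist":0},
    {"gripper":0.62,"slide":[0,-40,0],"twist":0},
    {"gripper":0.62,"slide":[0,-40,0],"twist":0},
    {"gripper":0.62,"slide":[0,-20,0],"twist":0},
  ],
)

```text
time: 19.9
ee_pos: [0.5565, -0.009, 0.1571]
eef_rot: [-1.567, -0.005, -0.824]
force: [0.3, 0.3, 1.5]
width: 0.0182
```

```bash
python3 - <<'E'
from h import *
q,e=snap("scene"); p,d=snap("top"); np.savez('s4.npz',p=p,d=d,q=q,e=e)
a=cv2.resize(p[170:260,210:310],(300,270),interpolation=cv2.INTER_CUBIC); b=cv2.resize(q[180:275,260:370],(490,423),interpolation=cv2.INTER_CUBIC)
im=np.zeros((423,800,3),np.uint8); im[:270,:300]=a; im[:,310:]=b; cv2.imwrite('pics/g5.png',im[:,:,::-1])
print(proj("scene",[[.4582,.0954,.011],[.4582,.0954,0],[.6187,-.0782,.011],[.4614,.0914,.018]]).round(1))
E
python3 g.py 0.5571 -0.0114 0.0328 -47.2
```

```text
[[354.4 209.4]
 [353.9 211.8]
 [273.1 245.7]
 [352.9 208.4]]
t 20.0 pos [556.7  -8.9 156.5] rpy [-89.76  -0.28 -47.18] F [ 0.5  0.5 -0.2] w 17.8
now-axes slide [  2.1 123.7  -1.4] | after twist [  2.1 123.7  -1.4] twist 0.0 q [-0.11 -0.05  1.91 -0.    1.27 -0.86]
```

View pics/g5.png

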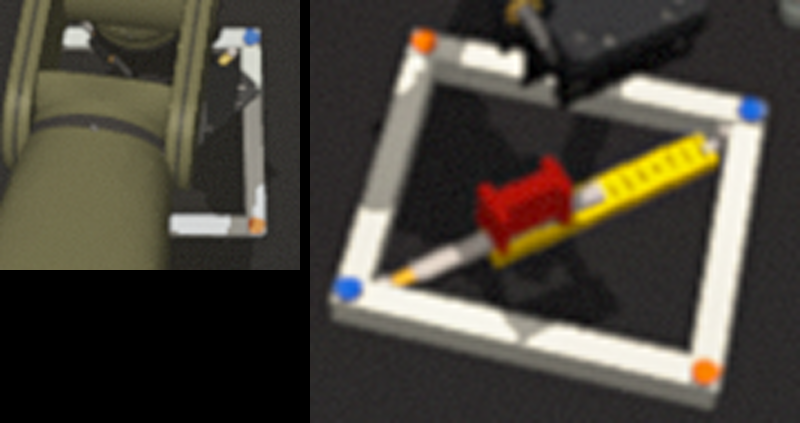

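View: the rule lies on the blue diagonal with its nose tucked into the blue_far corner; the tail pin (scene px ≈(353.6,210)) is at the blue_near corner, and the stock is flat. I'll check the tail gap numerically from the stock's end.

```bash
cat > tail.py <<'E'
from h import *
import sys
def stock(q,name,box,yaw,z=.010):
    hsv=cv2.cvtColor(q,cv2.COLOR_RGB2HSV); x0,x1,y0,y1=box
    m=cv2.inRange(hsv,(20,110,90),(36,255,255)); k=np.zeros_like(m); k[y0:y1,x0:x1]=m[y0:y1,x0:x1]
    px=np.argwhere(k>0)[:,::-1]; P=plane(name,px,z)[:,:2]; e=np.array([np.cos(np.radians(yaw)),np.sin(np.radians(yaw))])
    return P@e,P@[-e[1],e[0]],px
if __name__=="__main__":
    s=np.load('s0.npz'); 
    # reference: closed rule at start, scene and top views
    T=np.array([.4019,-.3258])
    for n,im,b in(('scene',s['q'],(195,225,155,220)),('top',s['p'],(350,392,195,270))):
        t,w,px=stock(im,n,b,15.1); e=np.array([np.cos(np.radians(15.1)),np.sin(np.radians(15.1))])
        print(n,'stock end to tail pin centre',1e3*(np.percentile(t,1)-T@e),'len',1e3*(np.percentile(t,99)-np.percentile(t,1)))
    s=np.load('s4.npz'); t,w,px=stock(s['q'],'scene',(255,375,180,280),-47.2); e=np.array([np.cos(np.radians(-47.2)),np.sin(np.radians(-47.2))])
    print('now: stock end from bn corner',1e3*(np.percentile(t,1)-np.array([.4582,.0954])@e),'len',1e3*(np.percentile(t,99)-np.percentile(t,1)), 'max px',px[px[:,0].argmax()])
    print(proj('scene',[[.4582,.0954,.021]]))
    for y in range(200,218): print(y,[tuple(int(v) for v in s['q'][y,x]) for x in range(346,359,2)])
E
python3 tail.py
```

```text
scene stock end to tail pin centre 11.439665361488881 len 150.12552735119067
top stock end to tail pin centre 8.703387565879462 len 159.69211382092146
now: stock end from bn corner 17.389024193347506 len 197.8036409442111 max px [351 214]
[[354.83223167 207.11219747]]
200 [(205, 199, 182), (177, 171, 157), (139, 137, 126), (92, 90, 81), (70, 66, 61), (53, 52, 48), (39, 37, 43)]
201 [(245, 242, 230), (244, 240, 228), (224, 219, 201), (186, 181, 165), (159, 156, 141), (107, 104, 102), (42, 56, 93)]
202 [(245, 242, 231), (245, 243, 232), (244, 242, 231), (244, 241, 230), (239, 234, 215), (163, 163, 172), (37, 85, 164)]
203 [(244, 241, 231), (244, 242, 231), (244, 242, 230), (246, 243, 234), (248, 245, 232), (164, 174, 205), (28, 105, 212)]
204 [(237, 234, 219), (243, 239, 229), (244, 242, 231), (244, 241, 229), (245, 241, 228), (122, 140, 198), (25, 107, 222)]
205 [(190, 186, 171), (223, 216, 197), (233, 229, 211), (240, 237, 225), (243, 239, 226), (130, 141, 189), (29, 104, 219)]
206 [(125, 121, 112), (142, 140, 128), (165, 160, 147), (207, 201, 184), (228, 224, 204), (166, 168, 180), 
[... 633 characters left out ...]
235, 210, 0), (223, 202, 118), (202, 191, 178), (112, 106, 101), (230, 227, 208), (247, 245, 236), (248, 247, 237)]
213 [(243, 224, 0), (206, 190, 119), (204, 187, 149), (98, 92, 88), (234, 230, 212), (248, 245, 236), (248, 246, 235)]
214 [(245, 228, 0), (204, 179, 65), (224, 195, 73), (91, 85, 77), (237, 234, 219), (247, 244, 235), (249, 246, 236)]
215 [(245, 227, 0), (229, 202, 0), (237, 203, 0), (100, 92, 78), (243, 239, 228), (247, 244, 235), (249, 246, 236)]
216 [(244, 225, 0), (235, 205, 0), (192, 159, 0), (102, 96, 89), (246, 243, 232), (246, 244, 234), (248, 245, 234)]
217 [(237, 208, 0), (178, 148, 0), (123, 99, 0), (111, 108, 103), (249, 246, 237), (247, 243, 235), (249, 247, 236)]
```

Tail check: stock end is 17.4 mm from the corner, and about 17.1 expected when home. Blue is measured: TCP contact at (0.5571, −0.0114), i.e. 145.6 mm from blue_near along the diagonal. Next I re-grip, shorten a little and lift.

move_arm(
  plan=[
    {"gripper":0.5,"slide":[-2.9,20,-1.4],"twist":0},
    {"gripper":0.5,"slide":[0,40,0],"twist":0},
    {"gripper":0.5,"slide":[0,20,0],"twist":0},
    {"gripper":0.5,"slide":[0,0,0],"twist":0},
    {"gripper":0.5,"slide":[0,0,0],"twist":0},
    {"gripper":0.5,"slide":[0,0,0],"twist":0},
    {"gripper":0.5,"slide":[0,0,0],"twist":0},
    {"gripper":0.5,"slide":[0,0,0],"twist":0},
  ],
)

```text
time: 21.0
ee_pos: [0.5521, -0.0075, 0.0734]
eef_rot: [-1.57, -0.001, -0.823]
force: [-0.1, -0.1, 0.6]
width: 0.0237
```

```bash
python3 g.py 0.5537 -0.0077 0.0328 -47.2
```

```text
t 21.0 pos [552.1  -7.5  73.4] rpy [-8.996e+01 -5.000e-02 -4.718e+01] F [-0.1 -0.1  0.6] w 23.7
now-axes slide [ 1.2 40.6  1. ] | after twist [ 1.2 40.6  1. ] twist 0.0 q [-0.11  0.03  1.98 -0.    1.13 -0.86]
```

move_arm(
  plan=[
    {"gripper":0.5,"slide":[0.5,0,1],"twist":0},
    {"gripper":0.5,"slide":[0,15,0],"twist":0},
    {"gripper":0.5,"slide":[0,15,0],"twist":0},
    {"gripper":0.5,"slide":[0,10.6,0],"twist":0},
    {"gripper":0.5,"slide":[0,0,0],"twist":0},
    {"gripper":1,"slide":[0,0,0],"twist":0},
    {"gripper":1,"slide":[0,0,0],"twist":0},
    {"gripper":1,"slide":[0,0,0],"twist":0},
  ],
)

```text
time: 22.0
ee_pos: [0.5531, -0.0073, 0.0327]
eef_rot: [-1.571, -0.001, -0.823]
force: [-0.3, -0.7, 0.8]
width: 0.0118
```

move_arm(
  plan=[
    {"gripper":1,"slide":[0,0,0],"twist":0},
    {"gripper":1,"slide":[-3,0,0],"twist":0},
    {"gripper":1,"slide":[-3,0,0],"twist":0},
    {"gripper":1,"slide":[-3,0,0],"twist":0},
    {"gripper":1,"slide":[-3,0,0],"twist":0},
    {"gripper":1,"slide":[-2,0,0],"twist":0},
    {"gripper":1,"slide":[0,0,0],"twist":0},
    {"gripper":1,"slide":[0,0,0],"twist":0},
  ],
)

```text
time: 23.0
ee_pos: [0.5434, 0.0034, 0.0327]
eef_rot: [-1.57, -0.0, -0.823]
force: [-1.0, -2.0, 5.8]
width: 0.0115
```

```bash
python3 g.py 0.5537 -0.0077 0.0328 -47.2
```

```text
t 23.0 pos [543.4   3.4  32.7] rpy [-89.98  -0.   -47.17] F [-1.  -2.   5.8] w 11.5
now-axes slide [15.1 -0.1  0.1] | after twist [15.1 -0.1  0.1] twist 0.0 q [-0.09  0.06  2.02  0.    1.05 -0.84]
```

move_arm(
  plan=[
    {"gripper":1,"slide":[0,-2,0],"twist":0},
    {"gripper":1,"slide":[0,-5,0],"twist":0},
    {"gripper":1,"slide":[0,-9,0],"twist":0},
    {"gripper":1,"slide":[0,-12,0],"twist":0},
    {"gripper":1,"slide":[0,-12,0],"twist":-2},
    {"gripper":1,"slide":[0,-10,0],"twist":-6},
    {"gripper":1,"slide":[0,-7,0],"twist":-9},
    {"gripper":1,"slide":[0,-3,0],"twist":-9.5},
  ],
)

```text
time: 24.0
ee_pos: [0.544, 0.0031, 0.0938]
eef_rot: [-1.57, -0.002, -0.354]
force: [-0.5, -0.4, -4.2]
width: 0.0114
```

move_arm(
  plan=[
    {"gripper":1,"slide":[0,0,0],"twist":-9.5},
    {"gripper":1,"slide":[0,0,0],"twist":-9.5},
    {"gripper":1,"slide":[0,0,0],"twist":-9.5},
    {"gripper":1,"slide":[0,0,0],"twist":-9.5},
    {"gripper":1,"slide":[0,0,0],"twist":-9.5},
    {"gripper":1,"slide":[0,0,0],"twist":-9.5},
    {"gripper":1,"slide":[0,0,0],"twist":-8},
    {"gripper":1,"slide":[0,0,0],"twist":-4},
  ],
)

```text
time: 25.0
ee_pos: [0.5435, 0.0032, 0.0931]
eef_rot: [-1.571, -0.001, 0.847]
force: [0.4, 0.4, -4.6]
width: 0.0116
```

```bash
python3 g.py 0.5472 0.0184 0.0328 48.9
```

```text
t 25.0 pos [543.5   3.2  93.1] rpy [-9.003e+01 -5.000e-02  4.853e+01] F [ 0.4  0.4 -4.6] w 11.6
now-axes slide [13.8 60.3  7.3] | after twist [13.9 60.3  7.2] twist -0.4 q [-0.09 -0.01  1.99  0.    1.16 -2.51]
```

move_arm(
  plan=[
    {"gripper":1,"slide":[3,0,1.5],"twist":-0.4},
    {"gripper":1,"slide":[4,0,2],"twist":0},
    {"gripper":1,"slide":[4,0,2.2],"twist":0},
    {"gripper":1,"slide":[2.9,0,1.5],"twist":0},
    {"gripper":1,"slide":[0,6,0],"twist":0},
    {"gripper":1,"slide":[0,10,0],"twist":0},
    {"gripper":1,"slide":[0,10,0],"twist":0},
    {"gripper":1,"slide":[0,4,0],"twist":0},
  ],
)

```text
time: 26.0
ee_pos: [0.5461, 0.0183, 0.0606]
eef_rot: [-1.569, 0.001, 0.85]
force: [-0.4, 0.3, -3.9]
width: 0.0114
```

```bash
python3 - <<'E'
from h import *
q,e=snap("scene"); p,d=snap("top"); np.savez('s5.npz',p=p,d=d,q=q,e=e)
a=cv2.resize(p[170:260,210:310],(400,360),interpolation=cv2.INTER_CUBIC); b=cv2.resize(q[170:280,255:375],(400,366),interpolation=cv2.INTER_CUBIC)
im=np.zeros((366,800,3),np.uint8); im[:360,:400]=a; im[:,400:]=b; cv2.imwrite('pics/g6.png',im[:,:,::-1])
E
python3 g.py 0.5472 0.0184 0.0328 48.9
```

```text
t 26.1 pos [546.4  18.3  61.1] rpy [-8.992e+01  6.000e-02  4.871e+01] F [-0.3  0.1 -3. ] w 11.5
now-axes slide [ 0.6 28.3 -0.6] | after twist [ 0.6 28.3 -0.6] twist -0.2 q [-0.06  0.03  2.   -0.    1.11 -2.49]
```

View pics/g6.png

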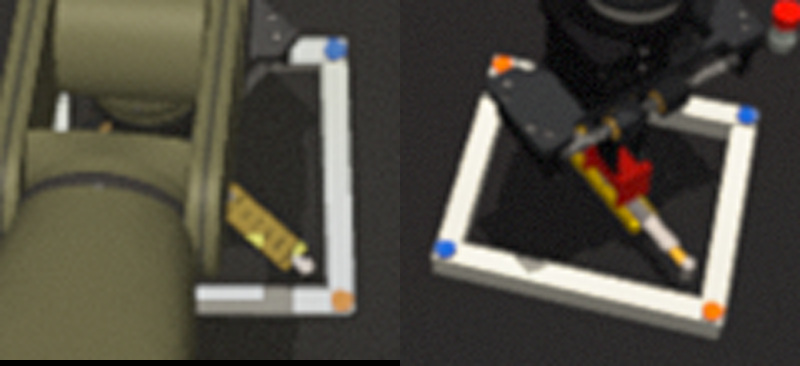

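View: the rule is over the orange diagonal with both ends inside the opening (tail pin at top px ≈(286,236), nose at scene px ≈(341,250)). Lowering and running the tail home.

move_arm(
  plan=[
    {"gripper":1,"slide":[0.5,5,-0.6],"twist":-0.2},
    {"gripper":1,"slide":[0,9,0],"twist":0},
    {"gripper":1,"slide":[0,8,0],"twist":0},
    {"gripper":1,"slide":[0,4,0],"twist":0},
    {"gripper":1,"slide":[0,1.2,0],"twist":0},
    {"gripper":1,"slide":[0,0,0],"twist":0},
    {"gripper":1,"slide":[0,0,0],"twist":0},
    {"gripper":1,"slide":[0,0,0],"twist":0},
  ],
)

```text
time: 27.1
ee_pos: [0.5481, 0.0183, 0.0353]
eef_rot: [-1.571, -0.0, 0.854]
force: [-0.1, -0.3, -3.5]
width: 0.0116
```

move_arm(
  plan=[
    {"gripper":1,"slide":[-2,0,0],"twist":0},
    {"gripper":1,"slide":[-2,0,0],"twist":0},
    {"gripper":1,"slide":[-2,0,0],"twist":0},
    {"gripper":1,"slide":[-2,0,0],"twist":0},
    {"gripper":1,"slide":[-2,0,0],"twist":0},
    {"gripper":1,"slide":[-2,0,0],"twist":0},
    {"gripper":1,"slide":[-2,0,0],"twist":0},
    {"gripper":1,"slide":[-1,0,0],"twist":0},
  ],
)

```text
time: 28.1
ee_pos: [0.5379, 0.0069, 0.035]
eef_rot: [-1.571, -0.0, 0.854]
force: [0.5, 0.7, -4.4]
width: 0.0118
```

```bash
python3 - <<'E'
from h import *
p,d=snap("top"); np.set_printoptions(linewidth=220); print(p[234:250,278:300].mean(2).astype(int))
E
python3 g.py 0.5472 0.0184 0.0328 48.9
```

```text
[[177 165 125 119 121 115 109 115 123 134 134  95  49 112 189 216 213 214 215 195 108  48]
 [137 150 121 121 116 106 108 117 119 148 170 145  78 112 188 215 214 212 215 199 127  53]
 [ 67  90 108 119 117 115 119 120 115 139 170 161  96 111 189 216 213 212 215 198 127  54]
 [ 46  54  84 108 119 122 121 114 111 161 188 147  72 106 187 215 213 214 216 198 122  54]
 [ 50  48  47  70 103 120 117 103 108 170 193 147  82 107 183 214 212 213 216 197 123  48]
 [ 47  41  35  43  72  99 106 101 111 160 198 189 157 144 184 213 214 213 215 198 126  50]
 [ 51  45  39  35  38  64  95 107  97 104 156 190 199 191 200 214 213 214 216 197 124  54]
 [117  86  82  71  62  64  75  86  81  82 112 163 197 195 202 213 209 208 215 199 124  54]
 [182 137 131 127 120 116 112 117 142 171 176 185 200 197 193 199 185 184 199 190 121  54]
 [197 150 146 150 147 148 148 149 189 218 216 213 214 213 200 168 147 148 159 158 115  51]
 [195 147 146 146 147 148 144 147 187 216 214 213 212 213 196 149 142 143 146 143 105  50]
 [196 149 145 147 146 146 144 147 187 215 215 213 213 214 197 150 144 148 149 146 115  53]
 [186 149 144 147 148 147 146 148 188 217 217 216 216 217 201 161 147 146 148 154 125  59]
 [142 139 139 141 140 140 139 139 176 206 205 203 204 205 194 168 150 145 145 146 117  55]
 [102 102 102 102 102 101 101 103 114 129 130 130 128 128 126 122 122 122 121 105  64  46]
 [ 49  52  47  52  49  49  49  51  51  52  53  52  51  51  54  52  55  56  55  48  41  50]]
t 28.15 pos [537.9   6.9  35. ] rpy [-9.000e+01 -1.000e-02  4.891e+01] F [ 0.8  0.7 -3.2] w 11.4
now-axes slide [14.8  2.2  0.6] | after twist [14.8  2.2  0.6] twist 0.0 q [-0.09  0.05  2.04  0.    1.06 -2.51]
```

The tail pin sits right in the orange_near corner (top px ≈(290.5,240)). Seat, release loosely, and run the slide out.

move_arm(
  plan=[
    {"gripper":1,"slide":[0,1,0],"twist":0},
    {"gripper":1,"slide":[0,1.2,0],"twist":0},
    {"gripper":1,"slide":[0,0,0],"twist":0},
    {"gripper":1,"slide":[0,0,0],"twist":0},
    {"gripper":0.62,"slide":[0,0,0],"twist":0},
    {"gripper":0.62,"slide":[0,0,0],"twist":0},
    {"gripper":0.62,"slide":[0,0,0],"twist":0},
    {"gripper":0.62,"slide":[0,0,0],"twist":0},
  ],
)

```text
time: 29.15
ee_pos: [0.5381, 0.0069, 0.033]
eef_rot: [-1.571, -0.0, 0.854]
force: [0.2, -0.5, 0.2]
width: 0.0184
```

move_arm(
  plan=[
    {"gripper":0.62,"slide":[2,0,0],"twist":0},
    {"gripper":0.62,"slide":[2,0,0],"twist":0},
    {"gripper":0.62,"slide":[2,0,0],"twist":0},
    {"gripper":0.62,"slide":[2,0,0],"twist":0},
    {"gripper":0.62,"slide":[2,0,0],"twist":0},
    {"gripper":0.62,"slide":[2,0,0],"twist":0},
    {"gripper":0.62,"slide":[2,0,0],"twist":0},
    {"gripper":0.62,"slide":[2,0,0],"twist":0},
  ],
)

```text
time: 30.15
ee_pos: [0.5486, 0.0191, 0.0328]
eef_rot: [-1.571, 0.0, 0.854]
force: [0.5, -0.3, -0.3]
width: 0.0181
```

move_arm(
  plan=[
    {"gripper":0.62,"slide":[1.5,0,0],"twist":0},
    {"gripper":0.62,"slide":[1.5,0,0],"twist":0},
    {"gripper":0.62,"slide":[1.5,0,0],"twist":0},
    {"gripper":0.62,"slide":[1.5,0,0],"twist":0},
    {"gripper":0.62,"slide":[1.5,0,0],"twist":0},
    {"gripper":0.62,"slide":[1.5,0,0],"twist":0},
    {"gripper":0.62,"slide":[1.5,0,0],"twist":0},
    {"gripper":0.62,"slide":[0,0,0],"twist":0},
  ],
)

```text
time: 31.15
ee_pos: [0.5555, 0.0272, 0.0328]
eef_rot: [-1.571, -0.0, 0.854]
force: [0.3, -1.1, 1.0]
width: 0.0182
```

```bash
python3 g.py 0.5588 0.0318 0.0328 48.9; python3 pin.py 290.5 240 0.4582 -0.0836 48.9
```

```text
t 31.15 pos [555.5  27.2  32.8] rpy [-9.000e+01 -2.000e-02  4.893e+01] F [ 0.3 -1.1  1. ] w 18.2
now-axes slide [ 5.7 -0.   0.6] | after twist [ 5.7 -0.   0.6] twist 0.0 q [-0.05  0.09  2.    0.    1.05 -2.47]
285 235
[[176 178 173 164 141  76 111 189 215 212 213]
 [177 174 159 163 160  97 112 190 216 214 213]
 [170 157 169 186 148  69 107 188 215 214 213]
 [153 145 180 193 147  83 107 182 215 212 212]
 [158 161 183 197 188 156 145 184 214 213 214]
 [163 148 123 156 190 198 192 200 215 213 213]
 [135 122  97 108 162 197 195 200 213 210 209]
 [177 177 176 175 184 200 197 194 198 184 185]
 [215 216 215 214 212 213 213 201 168 146 149]
 [213 212 213 214 212 213 214 197 150 140 145]
 [213 214 212 212 213 213 213 198 151 144 148]]
sat 
pin px [290.53 240.38] world [ 0.4599 -0.0819] along to corner mm -2.4 lateral 0.2 (home ~5.7)
```

move_arm(
  plan=[
    {"gripper":0.62,"slide":[0.5,0,0],"twist":0},
    {"gripper":0.62,"slide":[0.5,0,0],"twist":0},
    {"gripper":0.62,"slide":[0.5,0,0],"twist":0},
    {"gripper":0.62,"slide":[0.5,0,0],"twist":0},
    {"gripper":0.62,"slide":[0.5,0,0],"twist":0},
    {"gripper":0.62,"slide":[0.5,0,0],"twist":0},
    {"gripper":0.62,"slide":[0.5,0,0],"twist":0},
    {"gripper":0.62,"slide":[0,0,0],"twist":0},
  ],
)

```text
time: 32.2
ee_pos: [0.5577, 0.0297, 0.0328]
eef_rot: [-1.571, -0.0, 0.854]
force: [-0.8, 0.1, 0.9]
width: 0.0183
```

```bash
python3 g.py 0.5588 0.0318 0.0328 48.9
```

```text
t 32.2 pos [557.7  29.7  32.8] rpy [-9.000e+01 -1.000e-02  4.892e+01] F [-0.8  0.1  0.9] w 18.3
now-axes slide [ 2.3 -0.   0.6] | after twist [ 2.3 -0.   0.6] twist 0.0 q [-0.04  0.1   1.99  0.    1.06 -2.47]
```

move_arm(
  plan=[
    {"gripper":0.62,"slide":[0.5,0,0],"twist":0},
    {"gripper":0.62,"slide":[0.5,0,0],"twist":0},
    {"gripper":0.62,"slide":[0.5,0,0],"twist":0},
    {"gripper":0.62,"slide":[0.5,0,0],"twist":0},
    {"gripper":0.62,"slide":[0.5,0,0],"twist":0},
    {"gripper":0.62,"slide":[0.5,0,0],"twist":0},
    {"gripper":0.62,"slide":[0,0,0],"twist":0},
    {"gripper":0.62,"slide":[0,0,0],"twist":0},
  ],
)

```text
time: 33.2
ee_pos: [0.5584, 0.0306, 0.0326]
eef_rot: [-1.57, 0.004, 0.854]
force: [-5.9, -5.7, 4.1]
width: 0.0179
```

```bash
python3 g.py 0.5588 0.0318 0.0328 48.9
```

```text
t 33.2 pos [558.4  30.6  32.6] rpy [-89.94   0.23  48.95] F [-5.9 -5.7  4.1] w 17.9
now-axes slide [ 1.2 -0.2  0.5] | after twist [ 1.2 -0.2  0.5] twist 0.0 q [-0.04  0.1   1.99 -0.    1.06 -2.46]
```

Firm contact (≈8.2 N) at 151.9 mm from orange_near, against 145.6 for blue. Orange is longer by about 6.3 mm (vision said ~7.5). Backing off and lifting clear, then going to the tally.

move_arm(
  plan=[
    {"gripper":0.62,"slide":[-1,0,0],"twist":0},
    {"gripper":0.62,"slide":[-1.5,0,0],"twist":0},
    {"gripper":0.62,"slide":[-3,0,0],"twist":0},
    {"gripper":0.62,"slide":[0,0,0],"twist":0},
    {"gripper":0.62,"slide":[0,-20,0],"twist":0},
    {"gripper":0.62,"slide":[0,-40,0],"twist":0},
    {"gripper":0.62,"slide":[0,-40,0],"twist":0},
    {"gripper":0.62,"slide":[0,-20,0],"twist":0},
  ],
)

```text
time: 34.2
ee_pos: [0.5579, 0.0278, 0.1571]
eef_rot: [-1.575, -0.004, 0.854]
force: [-0.0, 0.3, 1.3]
width: 0.0182
```

move_arm(
  plan=[
    {"gripper":1,"slide":[0,0,0],"twist":-9.2},
    {"gripper":1,"slide":[0,0,0],"twist":-9.2},
    {"gripper":1,"slide":[0,0,0],"twist":-9.2},
    {"gripper":1,"slide":[20,0,10],"twist":0},
    {"gripper":1,"slide":[40,0,20],"twist":0},
    {"gripper":1,"slide":[40,0,20],"twist":0},
    {"gripper":1,"slide":[40,0,20],"twist":0},
    {"gripper":1,"slide":[40,0,20],"twist":0},
  ],
)

```text
time: 35.2
ee_pos: [0.5132, 0.2358, 0.1501]
eef_rot: [-1.574, 0.012, 1.319]
force: [-0.2, 0.4, 0.2]
width: 0.0005
```

```bash
python3 - <<'E'
from h import *
q,e=snap("scene"); p,d=snap("top"); np.savez('s6.npz',p=p,d=d,q=q,e=e)
a=cv2.resize(p[170:260,210:310],(400,360),interpolation=cv2.INTER_CUBIC); b=cv2.resize(q[170:280,255:375],(400,366),interpolation=cv2.INTER_CUBIC)
im=np.zeros((366,800,3),np.uint8); im[:360,:400]=a; im[:,400:]=b; cv2.imwrite('pics/g7.png',im[:,:,::-1])
E
python3 g.py 0.4993 0.2724 0.040 76.5
```

```text
t 35.3 pos [512.6 237.6 150. ] rpy [-90.11   0.67  75.85] F [-0.2 -0.7 -0.6] w 0.5
now-axes slide [ 30.5 110.   21.4] | after twist [ 30.7 110.   21. ] twist -0.6 q [ 0.34 -0.02  1.89 -0.01  1.27 -2.55]
```

View pics/g7.png

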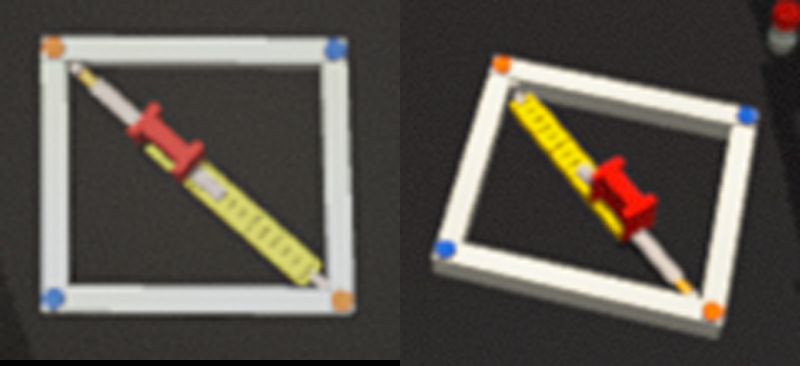

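View: the rule lies across the orange diagonal with the tail pin in orange_near (top px ≈(290,240)) and the nose pin in orange_far (≈(229,187)). Descending behind the tally, on its blue side.

move_arm(
  plan=[
    {"gripper":1,"slide":[15,0,11],"twist":-0.6},
    {"gripper":1,"slide":[15.5,0,10],"twist":0},
    {"gripper":1,"slide":[0,25,0],"twist":0},
    {"gripper":1,"slide":[0,35,0],"twist":0},
    {"gripper":1,"slide":[0,35,0],"twist":0},
    {"gripper":1,"slide":[0,15,0],"twist":0},
    {"gripper":1,"slide":[0,0,0],"twist":0},
    {"gripper":1,"slide":[0,0,0],"twist":0},
  ],
)

```text
time: 36.3
ee_pos: [0.5021, 0.2682, 0.0413]
eef_rot: [-1.576, 0.011, 1.33]
force: [0.2, -0.6, 0.7]
width: 0.0006
```

```bash
python3 g.py 0.5197 0.3537 0.040 76.5
```

```text
t 36.3 pos [502.1 268.2  41.3] rpy [-90.29   0.63  76.19] F [ 0.2 -0.6  0.7] w 0.6
now-axes slide [87.2  1.3  3.3] | after twist [87.2  1.3  2.8] twist -0.3 q [ 0.4   0.11  1.96 -0.01  1.08 -2.49]
```

move_arm(
  plan=[
    {"gripper":1,"slide":[8,0,2],"twist":-0.3},
    {"gripper":1,"slide":[10,0,1],"twist":0},
    {"gripper":1,"slide":[10,0,0],"twist":0},
    {"gripper":1,"slide":[12,0,0],"twist":0},
    {"gripper":1,"slide":[12,0,0],"twist":0},
    {"gripper":1,"slide":[12,0,0],"twist":0},
    {"gripper":1,"slide":[8,0,0],"twist":0},
    {"gripper":1,"slide":[4,0,0],"twist":0},
  ],
)

```text
time: 37.3
ee_pos: [0.5158, 0.3428, 0.0386]
eef_rot: [-1.574, 0.013, 1.336]
force: [0.4, -2.3, 1.0]
width: 0.0003
```

move_arm(
  plan=[
    {"gripper":1,"slide":[1,0,0],"twist":0},
    {"gripper":1,"slide":[1,0,0],"twist":0},
    {"gripper":1,"slide":[1,0,0],"twist":0},
    {"gripper":1,"slide":[1,0,0],"twist":0},
    {"gripper":1,"slide":[1,0,0],"twist":0},
    {"gripper":1,"slide":[0,0,0],"twist":0},
    {"gripper":1,"slide":[0,0,0],"twist":0},
    {"gripper":1,"slide":[0,0,0],"twist":0},
  ],
)

```text
time: 38.3
ee_pos: [0.5169, 0.3472, 0.0386]
eef_rot: [-1.574, 0.012, 1.335]
force: [-0.4, -1.3, 0.1]
width: 0.0004
```

```bash
python3 g.py 0.5197 0.3537 0.040 76.5
```

```text
t 38.3 pos [516.9 347.2  38.6] rpy [-90.16   0.71  76.5 ] F [-0.4 -1.3  0.1] w 0.4
now-axes slide [ 6.9 -1.4 -1.2] | after twist [ 6.9 -1.4 -1.2] twist -0.0 q [ 0.51  0.22  1.83 -0.01  1.09 -2.39]
```

Tally moving (≈1.5–2 N). Continuing to the stop.

move_arm(
  plan=[
    {"gripper":1,"slide":[1,0,0],"twist":0},
    {"gripper":1,"slide":[1,0,0],"twist":0},
    {"gripper":1,"slide":[1,0,0],"twist":0},
    {"gripper":1,"slide":[1,0,0],"twist":0},
    {"gripper":1,"slide":[1,0,0],"twist":0},
    {"gripper":1,"slide":[1,0,0],"twist":0},
    {"gripper":1,"slide":[0,0,0],"twist":0},
    {"gripper":1,"slide":[0,0,0],"twist":0},
  ],
)

```text
time: 39.3
ee_pos: [0.5182, 0.3526, 0.0386]
eef_rot: [-1.573, 0.013, 1.335]
force: [-2.1, -4.9, 2.6]
width: 0.0005
```

```bash
python3 g.py 0.5197 0.3537 0.040 76.5
```

```text
t 39.3 pos [518.2 352.6  38.6] rpy [-90.15   0.77  76.5 ] F [-2.1 -4.9  2.6] w 0.5
now-axes slide [ 1.4 -1.4 -1.2] | after twist [ 1.4 -1.4 -1.2] twist 0.0 q [ 0.52  0.23  1.82 -0.01  1.09 -2.38]
```

move_arm(
  plan=[
    {"gripper":1,"slide":[0.5,0,0],"twist":0},
    {"gripper":1,"slide":[0.5,0,0],"twist":0},
    {"gripper":1,"slide":[0.5,0,0],"twist":0},
    {"gripper":1,"slide":[0,0,0],"twist":0},
    {"gripper":1,"slide":[0,0,0],"twist":0},
    {"gripper":1,"slide":[0,0,0],"twist":0},
    {"gripper":1,"slide":[0,0,0],"twist":0},
    {"gripper":1,"slide":[0,0,0],"twist":0},
  ],
)

```text
time: 40.3
ee_pos: [0.5182, 0.3528, 0.0385]
eef_rot: [-1.573, 0.016, 1.335]
force: [-2.7, -8.8, 5.0]
width: 0.0006
```

```bash
python3 g.py 0.5197 0.3537 0.040 76.5
```

```text
t 40.3 pos [518.2 352.8  38.5] rpy [-90.11   0.94  76.51] F [-2.7 -8.8  5. ] w 0.6
now-axes slide [ 1.2 -1.5 -1.2] | after twist [ 1.2 -1.5 -1.2] twist 0.0 q [ 0.52  0.23  1.82 -0.01  1.1  -2.38]
```

The tally is at its stop: 1.5 mm commanded gave 0.2 mm of motion as the force rose to 9 N, and the place matches the prediction to 1.3 mm. Backing off, lifting and doing a last check.

move_arm(
  plan=[
    {"gripper":1,"slide":[-3,0,0],"twist":0},
    {"gripper":1,"slide":[-10,0,0],"twist":0},
    {"gripper":1,"slide":[-12,0,0],"twist":0},
    {"gripper":1,"slide":[0,-30,0],"twist":0},
    {"gripper":1,"slide":[0,-50,0],"twist":0},
    {"gripper":1,"slide":[0,-50,0],"twist":0},
    {"gripper":1,"slide":[0,-30,40],"twist":0},
    {"gripper":1,"slide":[0,0,50],"twist":0},
  ],
)

```text
time: 41.3
ee_pos: [0.4266, 0.3541, 0.2028]
eef_rot: [-1.579, 0.006, 1.333]
force: [-0.1, -0.1, 0.2]
width: 0.0
```

move_arm(
  plan=[
    {"gripper":1,"slide":[0,0,50],"twist":0},
    {"gripper":1,"slide":[0,0,50],"twist":0},
    {"gripper":1,"slide":[0,0,30],"twist":0},
    {"gripper":1,"slide":[0,0,0],"twist":0},
    {"gripper":1,"slide":[0,0,0],"twist":0},
    {"gripper":1,"slide":[0,0,0],"twist":0},
    {"gripper":1,"slide":[0,0,0],"twist":0},
    {"gripper":1,"slide":[0,0,0],"twist":0},
  ],
)

```text
time: 42.3
ee_pos: [0.2994, 0.3834, 0.1981]
eef_rot: [-1.574, 0.013, 1.334]
force: [0.1, 0.6, -0.2]
width: 0.0004
```

```bash
python3 - <<'E'
from h import *
q,e=snap("scene"); p,d=snap("top"); np.savez('s7.npz',p=p,d=d,q=q,e=e)
im=np.zeros((560,800,3),np.uint8); im[:280]=cv2.resize(p[115:255,100:330],(460,280))[:, :].repeat(1,0)[:280,:460] if 0 else 0
a=cv2.resize(p[115:255,100:330],(780,475),interpolation=cv2.INTER_CUBIC); cv2.imwrite('pics/fin.png',a[:,:,::-1])
s=np.load('s6.npz'); df=cv2.absdiff(p[170:260,210:310],s['p'][170:260,210:310]).max(); print('max change in frame crop since s6',df)
s0=np.load('s0.npz')['p'].astype(int); dd=np.abs(p.astype(int)-s0).max(2)
for n,(x0,x1,y0,y1) in dict(amber=(175,205,115,155),rack=(243,290,120,150),beaker=(303,337,112,150),vial_a=(207,225,270,288),vial_b=(302,320,272,290),marker=(113,167,150,168),bigrule=(408,490,205,255),green=(340,402,298,348)).items(): print(n,dd[y0:y1,x0:x1].max(),int((dd[y0:y1,x0:x1]>60).sum()))
C=cloud("top",d); Z=C[195:250,100:200]; k=(Z[...,2]>.045)&(Z[...,2]<.062); print('tally top',k.sum(),Z[k].mean(0))
E
python3 g.py 0.5 0.3 0.2 76.5
```

```text
max change in frame crop since s6 28
amber 10 0
rack 12 0
beaker 10 0
vial_a 11 0
vial_b 8 0
marker 10 0
bigrule 35 0
green 12 0
tally top 80 [0.52352968 0.3709877  0.0533042 ]
t 42.4 pos [299.2 383.5 198.2] rpy [-90.16   0.73  76.48] F [ 0.9  0.4 -0.4] w 0.5
now-axes slide [ -34.2   -1.8 -214.7] | after twist [ -34.3   -1.8 -214.7] twist -0.0 q [ 0.8  -0.24  2.01 -0.01  1.38 -2.1 ]
```

View pics/fin.png

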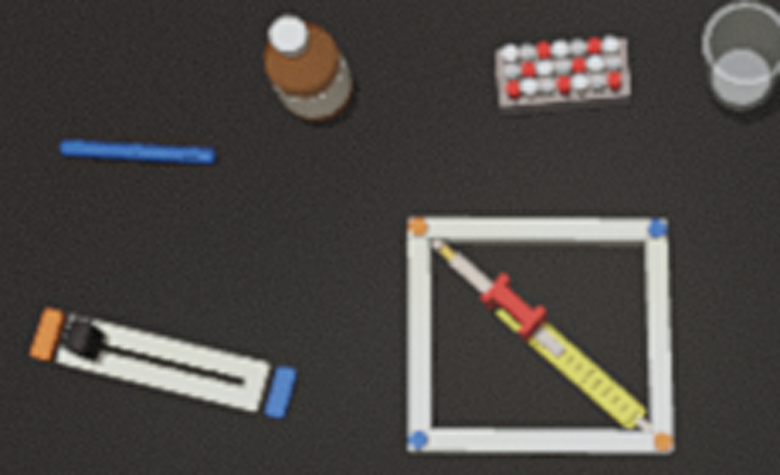

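The last view shows the rule in both orange corners, the tally against the orange block (top px ≈(124,214)), and everything else unmoved. Handing in.

```bash
python3 -c "
from plant import arm; print(arm.hand_in(), arm.observe()['time'])"
```

```text
the job is handed in; nothing more can be done
the job is handed in; nothing more can be done
```

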